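# Find the heavy side of a sealed rotor on the balancing stand

### The arm

A 6-joint arm with a two-finger parallel gripper is mounted at the origin on the work surface. World frame = base frame: x ahead of the robot, y to its left, z up, the work surface at z = 0. Lengths are in m, angles in rad, forces in N, time in s.
With the tool pointing down it reaches from about 0.4 to 0.825 m from the base axis. Payload 7 kg.
Tool frame: the origin (TCP) lies on the mounting face of the last link; the fingertips stand 178 mm ahead of it and the grasp point (between the pads) lies arm.grip_depth ahead of it (arm.grip_depth is the distance from the TCP to the grasp point, in m); z points along the fingers, y is the direction in which the jaws open and shut (so a half turn about z gives the same grasp; the last joint's range is limited). The gripper opens to 88 mm and grips with 3 to 60 N. Pads are 19 mm wide; open, the fingers measure 130 mm over their backs; the gripper's body (78 mm by 193 mm) begins 47 mm behind the grasp point.
Start: joints at [-0.976, 0.359, 0.012, 0, -1.224, -0.288], TCP at [0.204, -0.643, 0.405] pointing down, gripper open.
Joint ranges: [-3.07, 3.07], [-1.43, 2.12], [-1.02, 1.25], [-3.03, 1.67], [-3.05, -0], [-3.03, 3.03]. Speed limits (rad/s): [2.39, 2.39, 3.01, 3.14, 3.14, 3.14].

### API

Orientations are given as [roll, pitch, yaw] about the fixed x, y, z axes, in that order (R = Rz(yaw) Ry(pitch) Rx(roll)).
In Python, from station import arm gives the robot as it stands.
- The arm moves only by the tool carry_out, never from a script. Its argument "targets" is a list that holds one entry, the list of rows, each a list of 7 numbers: the turn, a rotation vector about the tool's x, y, z in units of 8 degrees (1.0 is 8 degrees), then the shift along the tool's x, y, z in units of 2.5 cm (1.0 is 2.5 cm), then the opening, from -1 (shut) to 1 (fully open). A call has 1 to 20 rows; each row shifts and turns the commanded pose from where the row before left it, along the tool's axes as they then stand; what a row does not reach is not made up. A row lasts 1/8 s, in which the tool goes at most 62.5 mm and 10.7 degrees, less where a joint would pass 70% of its speed; a pose out of reach is approached as far as the arm can. A call with a number of a shift or a turn outside -1 to 1 is refused whole. A call with a gripper value outside its range is refused whole. The fingers move at their own pace and stop on an object; "squeeze" is the grip in N (left out, the last holds). Time passes only in rows, so rows that do not move let the fingers close. It gives the time, the measured TCP pose, the force and the opening at its end, in the units of the state.
- arm.get_state(): the state, without advancing time (a new reading comes with each control period).
- arm.grab_frame(name): name is "side" or "top"; returns (picture, depth): 400x640x3 uint8, red, green, blue; 400x640 float32, m along the optical axis (not along the pixel's ray), 0 where there is no reading.
- arm.camera_model(name): a dict with "camera_matrix" (3x3 intrinsics, pixels), "world_from_camera" (4x4, takes a point from camera to world coordinates). Camera axes: x right, y down, z forward; pixel columns grow to the right and rows downward; lengths in m; the calibration is good to about 2 mm. A picture is of the moment at which its call begins. camera_model takes no time and is no camera call.
- arm.job_done(): hands the job in, once; it reports no verdict.
Trained networks look in the newest picture that a camera, given by its name, has taken for a name from the list of things; names that differ only in an ending like _2 or _b are one class to them, and where a whole thing is asked for, a point or a joint stands for the part that bears it (a point fixed in the world has none). Each returns a list of dicts, best first, with "conf" (0 to 1); they miss things now and then, are a little off and sometimes report something else, mostly with a low value. They report only what shows in the picture. A call takes as long as a camera call. They do not tell look-alikes from the thing itself.
- arm.spot_in(camera, query): "point" ([row, column] in pixels, amid what is visible of it).
- arm.landmark_of(camera, query): "point" ([row, column] in pixels: a listed point, or the origin of a listed thing).
The state is a dict: "t": time; "q": joint angles; "qd": joint speeds; "joint_efforts": joint torques, N m; "eef_pos": TCP position; "ee_rot": TCP orientation; "force": force on the tool from outside, world axes, zero at the start; "moment": the same for the moment, N m; "width": finger opening in m.
Only numpy, scipy, OpenCV 4.12 (cv2) and the standard library are available. Lean on these libraries where they do the work, as an engineer would, in place of code of your own. Each camera call takes 0.05 s, during which the arm holds its last target.

### The job

Lift the yellow canister by its handle off the ledge of the balancing stand and set it down gently, upright and wholly on the round green mat beside. Then take the rotor's black knob, turn the rotor well round (at least a sixth of a turn) to feel which side of it is heavy (a lead slug is sealed inside, anywhere round it), and turn that heavy side to the bottom of the sloping face. Finish while still holding the knob, with the rotor still and its heavy side at the bottom; leave everything else where it is.

Things in the scene. Friction and masses are not known exactly. Their poses are not given: they have to be found in the camera images.
- stand: Grey balancing stand, fixed. Base plate 290 x 150 x 15 mm; origin under it, 160 mm behind its front edge; x axis to its rear, y left, z up; it faces the robot, give or take its yaw. Front ledge 110 x 110 mm, top at z = 45 mm, centred at x = -105 mm, y = 0. Behind it the rotor on a sloping face: the rotor's axis leans 35 degrees from vertical towards the stand's -x.
- rotor (a joint): Angle of the rotor, rad, endless; positive is counter-clockwise looking at its outer face. At 0 the red mark points up the slope (to the stand's +x), at pi or -pi to the bottom. Aluminium drum 130 mm in diameter, 45 mm thick. Dry bearing drag of about 0.21 N m, alike both ways, so it stays where it is let go; with the slug, turning takes up to 0.39 N m.
- knob (a point): Point on the rotor's axis in the black knob, at the height to grip; in the stand's frame x = 20, y = 0, z = 172 mm. z axis: the rotor's axis, outward; x axis: along the knob's bar, towards the red mark. Bar 60 mm long (x), 18 mm wide (grip across y); it stands 38 mm out from the drum's face, from 24 mm below to 14 mm above this point. Turns with the rotor.
- mark (a point): Outer end of the red mark on the drum's face, 63 mm from the rotor's axis. Turns with the rotor. It only shows the rotor's angle: it says nothing of where the slug is.
- low (a point): Point fixed on the stand, in the drum, 42 mm down the slope from the axis: here the sealed lead slug's centre belongs. The slug, 0.54 to 0.75 kg, 42 mm from the axis, is fixed at an unseen angle from the red mark, new each time. It pulls towards the bottom with a torque of 0.13 to 0.18 N m when level with the axis, none at top or bottom: the rotor turns easily with it, stiffly against it.
- canister: Closed yellow canister with a grey band, 0.45 kg, 80 mm in diameter and 92 mm tall with a fixed arched handle over it, 150 mm tall in all; origin at the centre of its underside. It stands on the stand's ledge at the start, in the way of a hand at the knob. Its x axis runs along the handle's bar.
- handle (a point): Middle of the canister's handle bar, 142 mm above its underside. The bar is black, level, 80 mm long (along the canister's x), 14 mm wide (grip across y), 16 mm high; free space 42 mm high under it.
- mat: Round green mat, fixed, 160 mm in diameter, 4 mm thick, on the table left or right of the stand; origin at the centre of its underside (table level).
- weights_tray: Wooden tray of brass weights, 130 x 160 mm, 65 mm high, on the other side of the stand; heavy, fixed. Not to be used.
- brown_bottle: Brown bottle with black cap, 60 mm in diameter, 130 mm tall; bystander, origin under its centre.
- black_pot: Black lidded pot, 76 mm in diameter, 75 mm tall; bystander, origin under its centre.
- screwdriver: Screwdriver with blue handle, 200 mm long, lying; bystander, origin on the table under its middle.
- test_weight: Brass test weight, 44 mm in diameter, 62 mm tall; bystander, origin under its centre.
- tape_roll: Yellow roll of tape, 84 mm in diameter, 22 mm high, lying; bystander, origin under its centre.
Things that resemble listed ones, but are neither listed nor needed, are in the scene too. Leave any blue or turquoise look-alike of the canister alone.

How it is judged:
By the outcome, as a careful person would: the job done as asked, in the order asked, and still so for the second after the job is handed in, while the arm keeps its last pose, push and grip.
It also fails if it takes over 72 s, if anything falls off the work surface, if the arm or the gripper's body presses on something with over 40 N, if the wrist force passes 120 N, or if a joint passes its speed limit or range.

## Working session

There is one attempt and no reset: what is moved stays moved. The work goes in short steps, Python scripts to look and compute and a tool call to move; the robot and the scene stay as the last step left them, time stands still between calls to the robot, and variables do not carry over. Pictures are saved under pics/ and viewed, and the job is handed in when it is done.

Besides the shell and the picture viewer there is one more tool, called after ">>>" as name(argument=value, ...) on one line, values as JSON. carry_out: Moves the arm, as the interface text tells. Its arguments: {"type":"object","properties":{"targets":{"type":"array"},"squeeze":{"type":"number"}},"required":["targets"]}

```bash
mkdir -p pics; ls; python3 - <<'E'
from station import arm
import cv2
s=arm.get_state(); print(s, arm.grip_depth)
for n in ["side","top"]:
    p,d=arm.grab_frame(n)
    cv2.imwrite(f"pics/{n}0.png",p[:,:,::-1])
    m=arm.camera_model(n); print(n,m)
    for q in ["canister","mat","knob","stand","mark","handle"]:
        print(n,q,[(r['point'],round(r['conf'],2)) for r in arm.landmark_of(n,q)])
E
```

```text
pics
{'t': 0.0, 'q': array([-9.75914012e-01,  3.59374362e-01,  1.10588937e-02, -3.37645735e-04,
       -1.22408692e+00, -2.88147944e-01]), 'qd': array([ 0.00055585, -0.00013683, -0.00037929,  0.00068495, -0.00337118,
        0.00051481]), 'joint_efforts': array([ 2.39204292e-04, -5.82720137e+01,  2.93059820e+01,  6.99726328e+00,
        6.93379756e-03, -2.45358196e-04]), 'eef_pos': array([ 0.20378325, -0.64330027,  0.40373281]), 'ee_rot': array([ 3.13996260e+00, -1.52125531e-04, -2.83497315e+00]), 'force': array([1.01089703, 0.45569042, 0.08352443]), 'moment': array([0.0207694 , 0.04311335, 0.00168238]), 'width': 0.08777860082687557} 0.1593
side {'camera_matrix': array([[373.8254019 ,   0.        , 323.20655672],
       [  0.        , 373.8254019 , 196.04105   ],
       [  0.        ,   0.        ,   1.        ]]), 'world_from_camera': array([[-0.98123375, -0.14657856,  0.12527993,  0.36727671],
       [-0.19249003,  0.70651491, -0.68101708,  0.7494844 ],
       [ 0.01131036, -0.69235208, -0.72147118,  0.88421485],
       [ 0.        ,  0.        ,  0.        ,  1.        ]])}
side c
[... 447 characters left out ...]
8.04552723, 194.95260319],
       [  0.        ,   0.        ,   1.        ]]), 'world_from_camera': array([[-0.02776487, -0.98696705,  0.15850916,  0.28173554],
       [-0.99957819,  0.02606147, -0.01281532,  0.04114989],
       [ 0.00851731, -0.15879811, -0.98727434,  1.43642282],
       [ 0.        ,  0.        ,  0.        ,  1.        ]])}
top canister [([252.0, 293.8], 0.81), ([204.5, 320.3], 0.78), ([166.5, 379.9], 0.58), ([229.6, 381.2], 0.57)]
top mat [([209.2, 249.8], 0.73)]
top knob [([160.1, 334.6], 0.82)]
top stand [([181.1, 328.8], 0.95)]
top mark [([137.9, 343.8], 0.87)]
top handle [([158.4, 380.9], 0.95), ([227.0, 386.5], 0.84), ([198.8, 319.7], 0.79), ([247.6, 291.2], 0.59)]
```

View pics/side0.png

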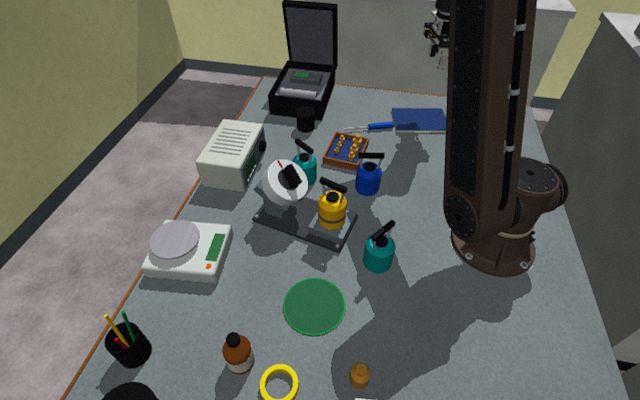

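View pics/top0.png

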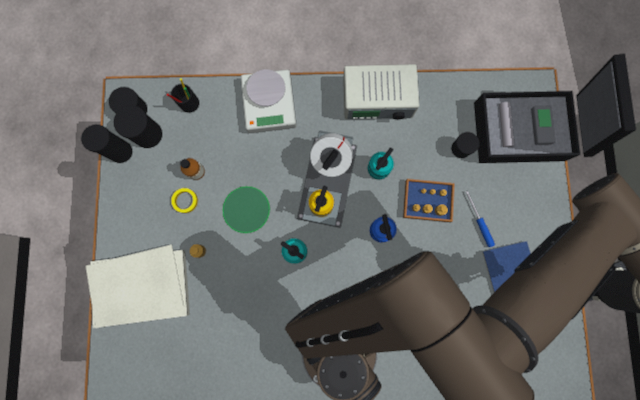

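```bash
python3 - <<'E'
import cv2
a=cv2.imread("pics/top0.png")[90:300,210:440]; b=cv2.imread("pics/side0.png")[110:340,220:440]
cv2.imwrite("pics/topc.png",cv2.resize(a,None,fx=2.8,fy=2.8,interpolation=cv2.INTER_CUBIC))
cv2.imwrite("pics/sidec.png",cv2.resize(b,None,fx=2.6,fy=2.6,interpolation=cv2.INTER_CUBIC))
E
```

```text
(no output)
```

View pics/topc.png

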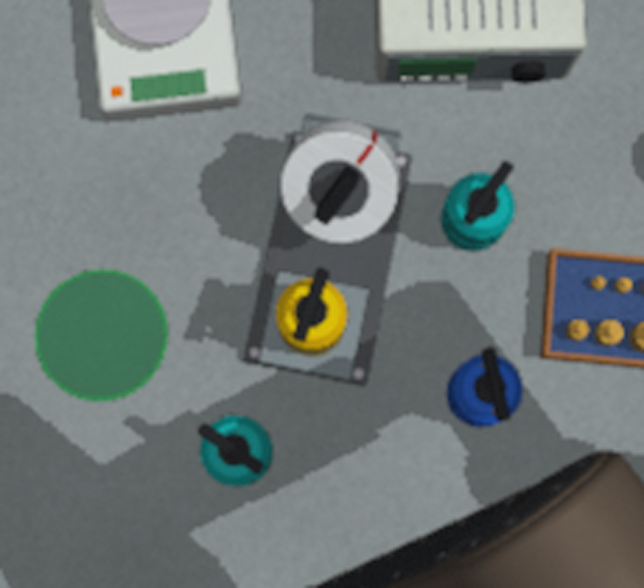

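View pics/sidec.png

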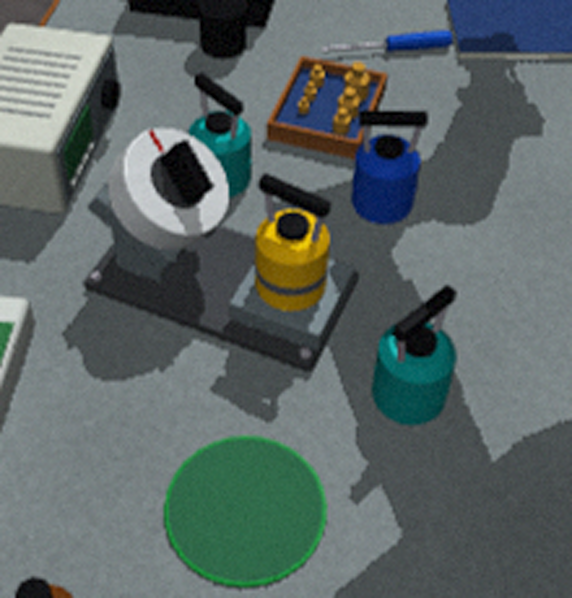

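```bash
cat > h.py <<'E'
import numpy as np, cv2
from station import arm
from scipy.spatial.transform import Rotation as Rn
def ray(n,rc):
    m=arm.camera_model(n);K=m["camera_matrix"];T=m["world_from_camera"]
    d=T[:3,:3]@np.linalg.solve(K,[rc[1],rc[0],1.]); return T[:3,3],d
def atz(n,rc,z):
    o,d=ray(n,rc); return o+d*(z-o[2])/d[2]
def tri(a,b):
    o1,d1=ray("top",a);o2,d2=ray("side",b)
    A=np.c_[d1,-d2];t=np.linalg.lstsq(A,o2-o1,rcond=None)[0]
    p,q=o1+t[0]*d1,o2+t[1]*d2; return (p+q)/2,np.linalg.norm(p-q)
def cloud(n,d):
    m=arm.camera_model(n);K=m["camera_matrix"];T=m["world_from_camera"]
    v,u=np.mgrid[:d.shape[0],:d.shape[1]]
    c=np.stack([(u-K[0,2])/K[0,0]*d,(v-K[1,2])/K[1,1]*d,d],-1)
    return c@T[:3,:3].T+T[:3,3]
E
python3 - <<'E'
from h import *
np.set_printoptions(precision=4,suppress=True)
print("handle",tri([198.8,319.7],[182.1,333.9]),atz("top",[198.8,319.7],.187),atz("side",[182.1,333.9],.187))
print("can",tri([204.5,320.3],[215.4,331.0]),atz("top",[204.5,320.3],.045))
print("mat",atz("top",[209.2,249.8],.004),atz("side",[303.4,312.4],.004))
print("knob",tri([160.1,334.6],[177.7,291.2]),atz("top",[160.1,334.6],.172))
print("stand",tri([181.1,328.8],[215.8,300.6]),atz("top",[181.1,328.8],0))
print("mark",tri([137.9,343.8],[161.0,276.5]))
p,d=arm.grab_frame("top")
np.save("top0.npy",d)
C=cloud("top",d)
# table z check
print("table z", np.median(C[215:235,180:190,2][d[215:235,180:190]>0]))
sub=(slice(120,235),slice(290,362))
for lo,hi,nm in [(.008,.024,"base"),(.037,.053,"ledge"),(.17,.2,"handle")]:
    m=np.zeros(d.shape,bool); m[sub]=(C[sub][...,2]>lo)&(C[sub][...,2]<hi)&(d[sub]>0)
    n,l,st,_=cv2.connectedComponentsWithStats(m.astype(np.uint8))
    P=C[m][:,:2].astype(np.float32); r=cv2.minAreaRect(P)
    print(nm,m.sum(),r, np.median(C[m][:,2]))
    if nm=="ledge" or nm=="base": print(P.min(0),P.max(0))
E
```

```text
handle (array([0.4686, 0.0499, 0.2019]), np.float64(0.001179035208734962)) [0.4715 0.05   0.187 ] [0.4702 0.0347 0.187 ]
can (array([0.4717, 0.0493, 0.0667]), np.float64(0.0011623501003666665)) [0.4741 0.0495 0.045 ]
mat [0.4701 0.2873 0.004 ] [0.4739 0.2977 0.004 ]
knob (array([0.5981, 0.0013, 0.1474]), np.float64(0.00167117903016743)) [0.5912 0.002  0.172 ]
stand (array([0.5654, 0.0191, 0.0065]), np.float64(0.012656173981375293)) [0.5602 0.0187 0.    ]
mark (array([ 0.6534, -0.0283,  0.1775]), np.float64(0.009714549647660548))
table z -5.324577512921813e-05
base 1305 ((0.5740271806716919, 0.029162265360355377), (0.23820631206035614, 0.3911828100681305), 89.70623016357422) 0.015139343784803527
[ 0.3782 -0.0903] [0.7691 0.149 ]
ledge 573 ((0.5879812240600586, 0.05781373009085655), (0.36924633383750916, 0.13507744669914246), 6.83988618850708) 0.04540471868662288
[ 0.4086 -0.0197] [0.7639 0.1452]
handle 606 ((0.5536562204360962, 0.008511722087860107), (0.10386571288108826, 0.2393016666173935), 87.93360900878906) 0.1812216299455892
```

```bash
python3 - <<'E'
from h import *
np.set_printoptions(precision=4,suppress=True)
d=np.load("top0.npy"); C=cloud("top",d)
img=cv2.imread("pics/top0.png")
sub=(slice(120,232),slice(293,362))
m0=np.zeros(d.shape,bool); m0[sub]=True
Z=C[...,2]
def comp(m,k=3):
    m=cv2.morphologyEx(m.astype(np.uint8),cv2.MORPH_OPEN,np.ones((k,k)))
    n,l,st,_=cv2.connectedComponentsWithStats(m); i=1+np.argmax(st[1:,4]); return l==i
led=comp(m0&(Z>.04)&(Z<.05)&(d>0)); P=C[led][:,:2].astype(np.float32)
print("ledge",led.sum(),cv2.minAreaRect(P))
pl=m0&(Z>.009)&(Z<.021)&(d>0); pl=comp(pl,3)
P=C[pl][:,:2].astype(np.float32); print("plate",pl.sum(),cv2.minAreaRect(P))
al=comp(m0&(Z>.009)&(d>0),3); P=C[al][:,:2].astype(np.float32);
v=img.copy(); v[pl]=(0,255,0); v[led]=(0,0,255)
# handle
hs=(slice(175,225),slice(300,345)); mh=np.zeros(d.shape,bool); mh[hs]=True
dark=(img.max(2)<60)
h=mh&(Z>.175)&(Z<.21)&(d>0); v[h]=(255,0,255)
P=C[h][:,:2].astype(np.float32); r=cv2.minAreaRect(P); print("handle",h.sum(),r,cv2.boxPoints(r),Z[h].max(), np.median(Z[h]), P.mean(0))
print(cv2.fitLine(P,cv2.DIST_L2,0,.01,.01).ravel())
# mat
hsv=cv2.cvtColor(img,cv2.COLOR_BGR2HSV)
g=(hsv[...,0]>50)&(hsv[...,0]<85)&(hsv[...,1]>100); g[:, :215]=0; g[:,280:]=0; g[:180]=0; g[240:]=0
P=C[g][:,:2].astype(np.float32); print("mat",g.sum(),cv2.minEnclosingCircle(P),P.mean(0))
# knob & drum face
ks=(slice(130,180),slice(305,360)); mk=np.zeros(d.shape,bool); mk[ks]=True
D=mk&(Z>.08)&(d>0)
print("drum Z max",Z[D].max())
np.savez("m.npz",led=led,pl=pl,h=h)
cv2.imwrite("pics/mask.png",cv2.resize(v[110:250,220:370],None,fx=4,fy=4,interpolation=cv2.INTER_NEAREST))
E
```

```text
ledge 206 ((0.46132421493530273, 0.005120538175106049), (0.030442560091614723, 0.10639777034521103), 78.56846618652344)
plate 852 ((0.5331027507781982, 0.02992314100265503), (0.14990119636058807, 0.1793418973684311), 77.06619262695312)
handle 134 ((0.4741353988647461, 0.045837219804525375), (0.014255774207413197, 0.07998178154230118), 69.2554931640625) [[0.4342 0.0533]
 [0.509  0.025 ]
 [0.5141 0.0383]
 [0.4393 0.0667]] 0.20117832642247802 0.1943234648466149 [0.4732 0.046 ]
[ 0.9326 -0.361   0.4732  0.046 ]
mat 1712 ((0.3951356112957001, 0.2071348875761032), 0.20112387835979462) [0.4688 0.299 ]
drum Z max 0.20178303938832998
```

View pics/mask.png

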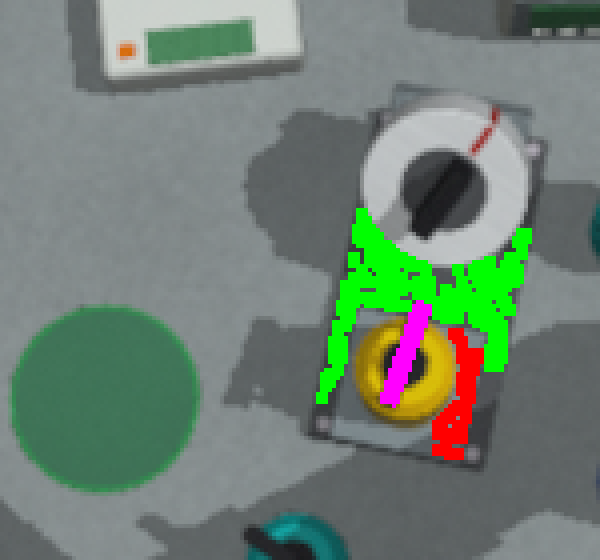

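```bash
python3 - <<'E'
import cv2
a=cv2.imread("pics/top0.png")[128:235,285:370]
cv2.imwrite("pics/st.png",cv2.resize(a,None,fx=5.6,fy=5.6,interpolation=cv2.INTER_CUBIC))
b=cv2.imread("pics/side0.png")[145:255,245:365]
cv2.imwrite("pics/ss.png",cv2.resize(b,None,fx=5.4,fy=5.4,interpolation=cv2.INTER_CUBIC))
E
```

```text
(no output)
```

View pics/st.png

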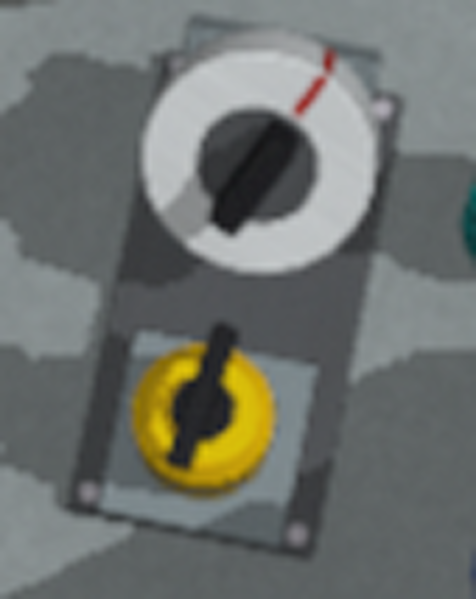

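View pics/ss.png

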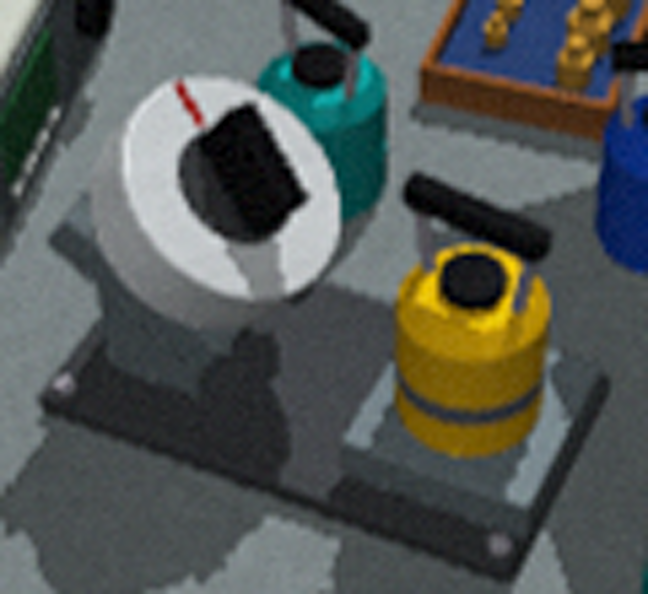

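```bash
cat > stand.py <<'E'
from h import *
from scipy.optimize import least_squares
def proj(n,P):
    m=arm.camera_model(n);K=m["camera_matrix"];T=np.linalg.inv(m["world_from_camera"])
    c=P@T[:3,:3].T+T[:3,3]; u=c@K.T; return np.c_[u[:,1]/u[:,2],u[:,0]/u[:,2]]
def S(x,y,a,P):
    c,s=np.cos(a),np.sin(a); return np.asarray(P)@np.array([[c,-s,0],[s,c,0],[0,0,1]]).T+[x,y,0]
E
python3 - <<'E'
from stand import *
np.set_printoptions(precision=4,suppress=True)
top=[((-.160,.075,.015),(68,506)),((-.160,-.075,.015),(311,552)),((.130,-.075,.015),(403,98)),((-.05,.055,.045),(133,332)),((-.05,-.055,.045),(318,368))]
side=[((.13,.075,.015),(42,400)),((-.16,.075,.015),(509,568)),((-.16,-.075,.015),(607,375)),((-.16,.055,.045),(523,507)),((-.05,.055,.045),(345,442))]
def f(p,which="ts"):
    r=[]
    if "t" in which:
        A=np.array([a for a,_ in top]);B=np.array([[128+b[1]/5.6-.4,285+b[0]/5.6-.4] for _,b in top]); r.append((proj("top",S(*p,A))-B).ravel())
    if "s" in which:
        A=np.array([a for a,_ in side]);B=np.array([[145+b[1]/5.4-.4,245+b[0]/5.4-.4] for _,b in side]); r.append((proj("side",S(*p,A))-B).ravel())
    return np.concatenate(r)
for w in ["ts","t","s"]:
    s=least_squares(f,[.57,.02,-.22],args=(w,)); print(w,s.x,np.degrees(s.x[2]),s.fun)
    if w=="ts": p=s.x
print("knob",S(*p,[[.02,0,.172]]),"ledge c",S(*p,[[-.105,0,.045]]))
# rotor angle: points on axis
K=np.array([.02,0,.172]);a=np.radians(35);n=np.array([-np.sin(a),0,np.cos(a)]);u=np.array([np.cos(a),0,np.sin(a)]);v=np.cross(n,u)
face=K-n*.024
for th in np.radians([-30,-20,-10,0,10]):
    M=face+.063*(np.cos(th)*u+np.sin(th)*v)
    print(np.degrees(th),proj("top",S(*p,M[None])),proj("side",S(*p,M[None])))
print("knobpx",proj("top",S(*p,K[None])),proj("side",S(*p,K[None])))
# mat, handle refine
C=cloud("top",np.load("top0.npy"))
E
```

```text
ts [ 0.572   0.0211 -0.2233] -12.79502947376688 [ 0.7587 -0.1198  1.3185  0.6804 -0.4744  0.2812 -0.4843  0.4809 -0.4815
  0.1472 -0.428  -1.4367  0.8204  0.4045  0.1107  0.6268  0.4936  0.9576
 -0.0807 -1.4721]
t [ 0.5725  0.0219 -0.2263] -12.963533782693947 [ 0.5268 -0.483   1.2154  0.2875 -0.5241  0.1442 -0.6795  0.2058 -0.5825
 -0.1493]
s [ 0.5717  0.02   -0.2226] -12.751484154681627 [-0.6523 -1.2432  0.5018  0.5896 -0.1688  0.7497  0.179   1.1369 -0.3571
 -1.285 ]
knob [[0.5915 0.0167 0.172 ]] ledge c [[0.4696 0.0444 0.045 ]]
-29.999999999999996 [[142.7444 343.7607]] [[159.753  278.5865]]
-20.0 [[140.6765 340.8026]] [[160.7576 275.6498]]
-10.0 [[139.1228 337.5196]] [[162.3358 273.0488]]
0.0 [[138.1348 334.017 ]] [[164.4507 270.8708]]
10.0 [[137.7445 330.4079]] [[167.047  269.1926]]
knobpx [[160.1367 329.7539]] [[175.3951 291.9668]]
```

Candidates for the canister: yellow on the ledge at top (204,320), teal at (252,294) and (160,380), blue at (230,382). Only the one at (204,320) is yellow with a grey band and stands on the ledge, and the enlarged crop confirms it. I take the handle centre as about (0.4725, 0.047, 0.187) and its bar yaw as −21°. The rotor mark is at about −29°.

First I raise the tool and turn it by +141° in yaw.

>>> carry_out(targets=[[[0, 0, -0.98, 0, 0, -0.1, 1], [0, 0, -0.98, 0, 0, -0.1, 1], [0, 0, -0.98, 0, 0, -0.1, 1], [0, 0, -0.98, 0, 0, -0.1, 1], [0, 0, -0.98, 0, 0, -0.1, 1], [0, 0, -0.98, 0, 0, -0.1, 1], [0, 0, -0.98, 0, 0, -0.1, 1], [0, 0, -0.98, 0, 0, -0.1, 1], [0, 0, -0.98, 0, 0, -0.1, 1], [0, 0, -0.98, 0, 0, -0.1, 1], [0, 0, -0.98, 0, 0, -0.1, 1], [0, 0, -0.98, 0, 0, -0.1, 1], [0, 0, -0.98, 0, 0, -0.1, 1], [0, 0, -0.98, 0, 0, -0.1, 1], [0, 0, -0.98, 0, 0, -0.1, 1], [0, 0, -0.98, 0, 0, -0.1, 1], [0, 0, -0.98, 0, 0, -0.1, 1], [0, 0, -0.98, 0, 0, -0.1, 1]]])

```text
t: 3.0
eef_pos: [0.2038, -0.6434, 0.4498]
ee_rot: [3.142, -0.0, -0.367]
force: [1.3, -0.0, 0.8]
width: 0.0876
```

>>> carry_out(targets=[[[0, 0, 0, 0, -1, 0, 1], [0, 0, 0, 0, -1, 0, 1], [0, 0, 0, 0, -1, 0, 1], [0, 0, 0, 0, -1, 0, 1], [0, 0, 0, 0, -1, 0, 1], [0, 0, 0, 0, -1, 0, 1], [0, 0, 0, 0, -1, 0, 1], [0, 0, 0, 0, -1, 0, 1], [0, 0, 0, 0, -1, 0, 1], [0, 0, 0, 0, -1, 0, 1], [0, 0, 0, 0, -1, 0, 1], [0, 0, 0, 0, -1, 0, 1], [0, 0, 0, 0, -1, 0, 1], [0, 0, 0, 0, -1, 0, 1], [0, 0, 0, 0, -1, 0, 1], [0, 0, 0, 0, -1, 0, 1], [0, 0, 0, 0, -1, 0, 1], [0, 0, 0, 0, -1, 0, 1], [0, 0, 0, 0, -1, 0, 1], [0, 0, 0, 0, -1, 0, 1]]])

```text
t: 5.5
eef_pos: [0.3856, -0.1768, 0.4499]
ee_rot: [-3.141, -0.001, -0.372]
force: [0.6, 0.6, -0.3]
width: 0.0879
```

>>> carry_out(targets=[[[0, 0, 0, 0, -1, 0, 1], [0, 0, 0, 0, -1, 0, 1], [0, 0, 0, 0, -1, 0, 1], [0, 0, 0, 0, -1, 0, 1], [0, 0, 0, 0, -1, 0, 1], [0, 0, 0, 0, -1, 0, 1], [0, 0, 0, 0, -1, 0, 1], [0, 0, 0, 0, -1, 0, 1], [0, 0, 0, 0, -1, 0, 1], [0, 0, 0, 0, -0.5, 0, 1], [0, 0, 0, 0, 0, 0, 1], [0, 0, 0, 0, 0, 0, 1]]])

```text
t: 7.0
eef_pos: [0.4715, 0.0431, 0.4497]
ee_rot: [3.141, 0.0, -0.372]
force: [0.0, -0.1, -0.9]
width: 0.0878
```

```bash
cat > go.py <<'E'
from h import *
def delta(tp,tR):
    "rows units from now to target pose"
    s=arm.get_state(); R=Rn.from_euler('xyz',s["ee_rot"])
    d=R.inv().apply(np.array(tp)-s["eef_pos"])/.025
    r=np.degrees((R.inv()*tR).as_rotvec())/8
    print("t",round(s["t"],2),"pos",s["eef_pos"].round(4),"rpy",np.degrees(s["ee_rot"]).round(1),"q",s["q"].round(2),"F",s["force"].round(1),"M",s["moment"].round(2),"w",round(s["width"],4))
    print("shift units",d.round(2),"turn units",r.round(2))
E
python3 - <<'E'
from go import *
delta([.4725,.047,.3463],Rn.from_euler('xyz',[180,0,-21.2],degrees=True))
from stand import proj
p,d=arm.grab_frame("side"); cv2.imwrite("pics/s1.png",p[100:340,200:460][:,:,::-1].repeat(2,0).repeat(2,1))
E
```

```text
t 7.0 pos [0.4715 0.0431 0.4497] rpy [180.    0.  -21.3] q [ 0.51 -0.01 -0.34 -0.   -1.24  0.69] F [ 0.  -0.1 -0.9] M [-0.06  0.13  0.01] w 0.0878
shift units [-0.02 -0.16  4.13] turn units [ 0.    0.   -0.01]
```

View pics/s1.png

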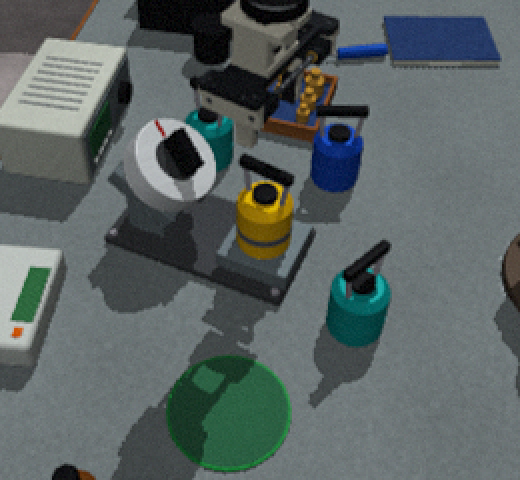

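```bash
python3 - <<'E'
from stand import *
P=np.array([[.4715,.043,.29],[.4715,.043,.2717],[.4725,.047,.187],[.4715,.043,.45]])
print(proj("side",P), (proj("side",P)-[100,200])*2, proj("top",P))
p,d=arm.grab_frame("top"); cv2.imwrite("pics/t1.png",p[90:300,210:440][:,:,::-1].repeat(3,0).repeat(3,1)[:600])
E
```

```text
[[154.31491974 334.14433591]
 [159.96315031 333.90741074]
 [185.13342342 332.25965789]
 [ 97.06407988 336.54582516]] [[108.62983949 268.28867182]
 [119.92630061 267.81482148]
 [170.26684684 264.51931577]
 [ -5.87184024 273.09165032]] [[193.0393772  321.85751887]
 [194.12286541 321.89620876]
 [198.4347961  320.69763672]
 [181.90521375 321.45993305]]
```

View pics/t1.png

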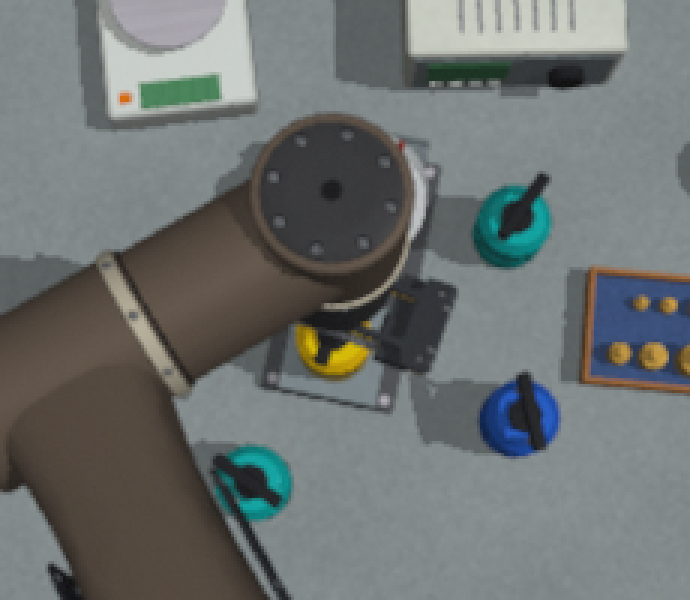

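```bash
python3 - <<'E'
from stand import *
c=np.array([.4715,.043,.2717]); y=np.array([.362,.932,0])
P=np.array([c+.044*y,c+.065*y,c-.044*y,c-.065*y])
print((proj("side",P)-[100,200])*2)
p,d=arm.grab_frame("side"); np.save("s1.npy",d); cv2.imwrite("pics/s2.png",cv2.resize(p[80:220,270:400][:,:,::-1],None,fx=4.2,fy=4.2,interpolation=cv2.INTER_CUBIC))
E
```

```text
[[139.7522026  249.10195419]
 [149.61831902 239.7897258 ]
 [101.16922167 285.51886991]
 [ 92.56893175 293.63633585]]
```

View pics/s2.png

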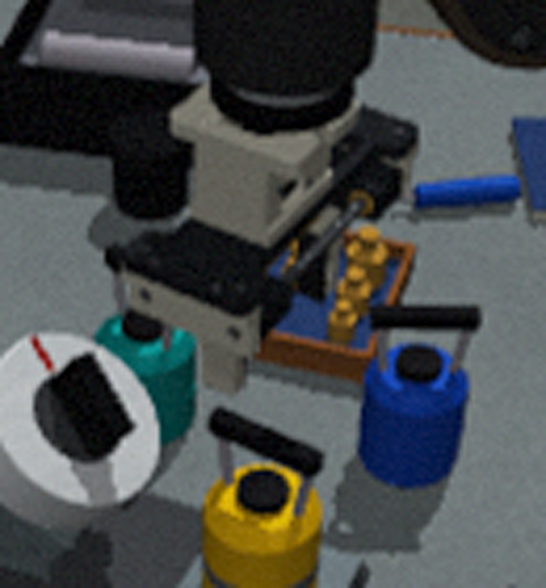

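>>> carry_out(targets=[[[0, 0, 0, 0, -0.15, 0.9, 1], [0, 0, 0, 0, 0, 0.9, 1], [0, 0, 0, 0, 0, 0.9, 1], [0, 0, 0, 0, 0, 0.8, 1], [0, 0, 0, 0, 0, 0.6, 1], [0, 0, 0, 0, 0, 0, 1], [0, 0, 0, 0, 0, 0, -1], [0, 0, 0, 0, 0, 0, -1], [0, 0, 0, 0, 0, 0, -1], [0, 0, 0, 0, 0, 0, -1], [0, 0, 0, 0, 0, 0, -1], [0, 0, 0, 0, 0, 0, -1], [0, 0, 0, 0, 0, 0, -1], [0, 0, 0, 0, 0, 0, -1]]], squeeze=30)

```text
t: 8.9
eef_pos: [0.4731, 0.0471, 0.3471]
ee_rot: [3.141, 0.0, -0.372]
force: [0.3, -1.4, 0.2]
width: 0.0134
```

```bash
python3 - <<'E'
from go import *
delta([.4725,.047,.3463],Rn.from_euler('xyz',[180,0,-21.2],degrees=True))
p,d=arm.grab_frame("side"); cv2.imwrite("pics/s3.png",cv2.resize(p[110:270,250:400][:,:,::-1],None,fx=3.6,fy=3.6,interpolation=cv2.INTER_CUBIC))
E
```

```text
t 8.9 pos [0.4731 0.0471 0.3471] rpy [180.    0.  -21.3] q [ 0.51  0.08 -0.5   0.   -1.    0.68] F [ 0.3 -1.4  0.2] M [-0.7   0.47 -0.01] w 0.0134
shift units [-0.02  0.01  0.03] turn units [ 0.    0.   -0.01]
```

View pics/s3.png

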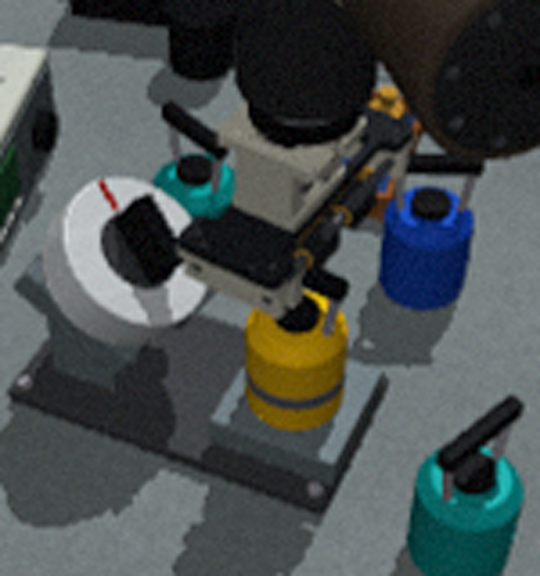

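```bash
python3 - <<'E'
from h import *
for n,f in [("top","pics/top0.png"),("side","pics/side0.png")]:
    img=cv2.imread(f); hsv=cv2.cvtColor(img,cv2.COLOR_BGR2HSV)
    g=((hsv[...,0]>50)&(hsv[...,0]<80)&(hsv[...,1]>90)).astype(np.uint8)
    k,l,st,c=cv2.connectedComponentsWithStats(g); i=1+np.argmax(st[1:,4])
    v,u=np.where(l==i)
    P=np.array([atz(n,(a,b),.004)[:2] for a,b in zip(v,u)],np.float32)
    print(n,st[i],cv2.minEnclosingCircle(P),P.mean(0))
E
```

```text
top [ 223  186   47   47 1726] ((0.47095704078674316, 0.3009006381034851), 0.07935380190610886) [0.47044575 0.30071402]Traceback (most recent call last):
  File "<stdin>", line 7, in <module>
  File "h.py", line 8, in atz
    o,d=ray(n,rc); return o+d*(z-o[2])/d[2]
        ~~~^^^^^^
  File "h.py", line 5, in ray
    m=arm.camera_model(n);K=m["camera_matrix"];T=m["world_from_camera"]
ValueError: time passes only in moves, steps and waits
```

>>> carry_out(targets=[[[0, 0, 0, 0, 0, -0.2, -1], [0, 0, 0, 0, 0, -0.5, -1], [0, 0, 0, 0, 0, -0.6, -1], [0, 0, 0, 0, 0, -0.6, -1], [0, 0, 0, 0, 0, -0.5, -1], [0, 0, 0, 0, 0, 0, -1]]])

```text
t: 9.7
eef_pos: [0.4733, 0.0472, 0.4085]
ee_rot: [-3.14, -0.002, -0.372]
force: [0.6, -1.1, -4.0]
width: 0.0136
```

>>> carry_out(targets=[[[0, 0, 0, -0.2, -0.5, 0, -1], [0, 0, 0, -0.36, -0.9, 0, -1], [0, 0, 0, -0.36, -0.9, 0, -1], [0, 0, 0, -0.36, -0.9, 0, -1], [0, 0, 0, -0.36, -0.9, 0, -1], [0, 0, 0, -0.36, -0.9, 0, -1], [0, 0, 0, -0.36, -0.9, 0, -1], [0, 0, 0, -0.36, -0.9, 0, -1], [0, 0, 0, -0.36, -0.9, 0, -1], [0, 0, 0, -0.36, -0.9, 0, -1], [0, 0, 0, -0.34, -0.8, 0, -1], [0, 0, 0, 0, 0, 0, -1], [0, 0, 0, 0, 0, 0.6, -1], [0, 0, 0, 0, 0, 0.8, -1], [0, 0, 0, 0, 0, 0.8, -1], [0, 0, 0, 0, 0, 0.7, -1], [0, 0, 0, 0, 0, 0.5, -1], [0, 0, 0, 0, 0, 0.3, -1], [0, 0, 0, 0, 0, 0, -1]]])

```text
t: 12.08
eef_pos: [0.4704, 0.3003, 0.3142]
ee_rot: [3.141, 0.0, -0.372]
force: [-0.6, -0.2, -4.0]
width: 0.0138
```

```bash
python3 - <<'E'
from go import *
delta([.4708,.3008,.3061],Rn.from_euler('xyz',[180,0,-21.2],degrees=True))
p,d=arm.grab_frame("side"); cv2.imwrite("pics/s4.png",cv2.resize(p[150:390,220:430][:,:,::-1],None,fx=2.5,fy=2.5,interpolation=cv2.INTER_CUBIC))
E
```

```text
t 12.07 pos [0.4704 0.3003 0.3142] rpy [180.    0.  -21.3] q [ 0.92  0.25 -0.37 -0.   -0.95  0.28] F [-0.6 -0.2 -4. ] M [-0.12  0.16 -0.02] w 0.0138
shift units [ 0.01 -0.03  0.33] turn units [ 0.01  0.   -0.01]
```

View pics/s4.png

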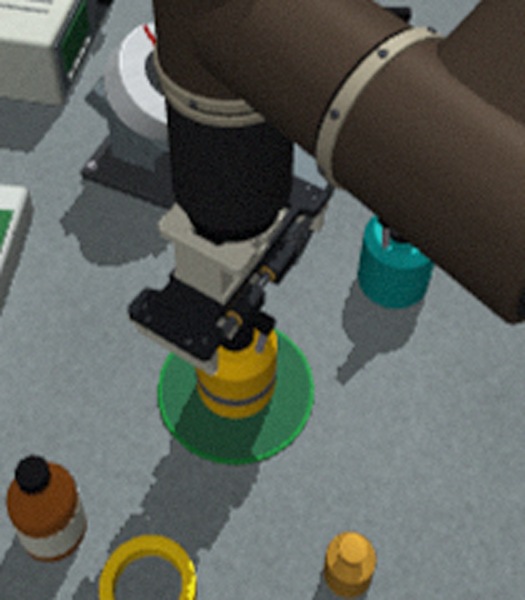

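>>> carry_out(targets=[[[0, 0, 0, 0, 0, 0.1, -1], [0, 0, 0, 0, 0, 0.08, -1], [0, 0, 0, 0, 0, 0.06, -1], [0, 0, 0, 0, 0, 0.04, -1], [0, 0, 0, 0, 0, 0.03, -1], [0, 0, 0, 0, 0, 0, -1]]])

```text
t: 12.88
eef_pos: [0.4704, 0.3004, 0.3069]
ee_rot: [3.141, 0.0, -0.372]
force: [0.5, -0.1, -4.7]
width: 0.0136
```

>>> carry_out(targets=[[[0, 0, 0, 0, 0, 0.03, -1], [0, 0, 0, 0, 0, 0.03, -1], [0, 0, 0, 0, 0, 0, -1]]])

```text
t: 13.25
eef_pos: [0.4706, 0.3005, 0.3061]
ee_rot: [-3.141, -0.0, -0.372]
force: [-1.4, -1.7, 3.6]
width: 0.0136
```

>>> carry_out(targets=[[[0, 0, 0, 0, 0, 0, 0.3], [0, 0, 0, 0, 0, 0, 0.3], [0, 0, 0, 0, 0, 0, 0.3], [0, 0, 0, 0, 0, 0, 0.3], [0, 0, 0, 0, 0, -0.3, 0.3], [0, 0, 0, 0, 0, -0.6, 0.3], [0, 0, 0, 0, 0, -0.8, 0.3], [0, 0, 0, 0, 0, -0.9, 0.5], [0, 0, 0, 0, 0, -0.9, 0.5], [0, 0, 0, 0, 0, -0.5, 0.5], [0, 0, 0, 0, 0, 0, 0.5]]])

```text
t: 14.62
eef_pos: [0.4705, 0.3005, 0.4067]
ee_rot: [-3.139, -0.001, -0.372]
force: [-0.3, -1.3, -1.1]
width: 0.0649
```

```bash
cat > knob.py <<'E'
from go import *
from stand import S
p=(.572,.0211,-.2233)
a=np.radians(35); Rs=Rn.from_euler('z',p[2])
n0=np.array([-np.sin(a),0,np.cos(a)]);u0=np.array([np.cos(a),0,np.sin(a)]);v0=np.cross(n0,u0)
n,u,v=Rs.apply(n0),Rs.apply(u0),Rs.apply(v0)
K=S(*p,[[.02,0,.172]])[0]
def pose(theta,back=0):
    x=np.cos(theta)*u+np.sin(theta)*v; z=-n; y=np.cross(z,x)
    return K+n*(.1593+back), Rn.from_matrix(np.c_[x,y,z])
E
python3 - <<'E'
from knob import *
np.set_printoptions(precision=4,suppress=True)
t,R=pose(np.radians(-29),.06)
print(t,R.as_euler('xyz',degrees=True)); delta(t,R)
p,d=arm.grab_frame("side"); cv2.imwrite("pics/s5.png",cv2.resize(p[110:370,220:430][:,:,::-1],None,fx=2.3,fy=2.3,interpolation=cv2.INTER_CUBIC))
E
```

```text
[0.4688 0.0445 0.3516] [-161.2493  -30.11    -46.8798]
t 14.62 pos [0.4705 0.3005 0.4067] rpy [-179.9   -0.   -21.3] q [ 0.92  0.17 -0.25  0.   -1.16  0.28] F [-0.3 -1.3 -1.1] M [-0.05  0.15  0.01] w 0.0649
shift units [3.66 9.57 2.18] turn units [1.4  4.16 2.48]
```

View pics/s5.png

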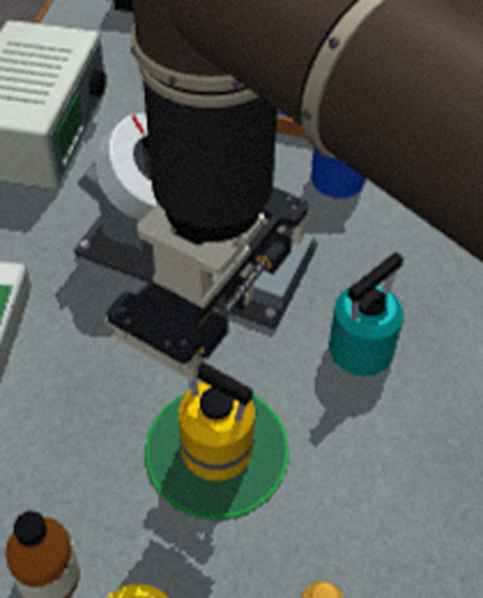

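>>> carry_out(targets=[[[0, 0, 0, 0.37, 0.96, 0, 0.5], [0, 0, 0, 0.37, 0.96, 0, 0.5], [0, 0, 0, 0.37, 0.96, 0, 0.5], [0, 0, 0, 0.37, 0.96, 0, 0.5], [0, 0, 0, 0.37, 0.96, 0, 0.5], [0, 0, 0, 0.37, 0.96, 0, 0.5], [0, 0, 0, 0.37, 0.96, 0, 0.5], [0, 0, 0, 0.37, 0.96, 0, 0.5], [0, 0, 0, 0.37, 0.96, 0, 0.5], [0, 0, 0, 0.37, 0.96, 0, 0.5], [0.28, 0.83, 0.5, 0, 0, 0, 0.5], [0.28, 0.83, 0.5, 0, 0, 0, 0.5], [0.28, 0.83, 0.5, 0, 0, 0, 0.5], [0.28, 0.83, 0.5, 0, 0, 0, 0.5], [0.28, 0.83, 0.5, 0, 0, 0, 0.5], [0, 0, 0, 0, 0, 0, 0.5]]])

```text
t: 16.68
eef_pos: [0.4701, 0.0387, 0.4066]
ee_rot: [-2.841, -0.512, -0.798]
force: [0.9, -1.9, 0.3]
width: 0.0656
```

```bash
python3 - <<'E'
from knob import *
t,R=pose(np.radians(-29),.06); delta(t,R)
for c in ["side","top"]:
    p,d=arm.grab_frame(c); cv2.imwrite(f"pics/{c}6.png",cv2.resize(p[100:300,230:430][:,:,::-1],None,fx=2.9,fy=2.9,interpolation=cv2.INTER_CUBIC))
E
```

```text
t 16.68 pos [0.4701 0.0387 0.4066] rpy [-162.8  -29.3  -45.7] q [ 0.51 -0.14 -0.93  0.89 -0.5  -0.39] F [ 0.9 -1.9  0.3] M [ 0.23  2.03 -0.08] w 0.0656
shift units [-1.25  0.42  1.78] turn units [0.12 0.13 0.09]
```

View pics/side6.png

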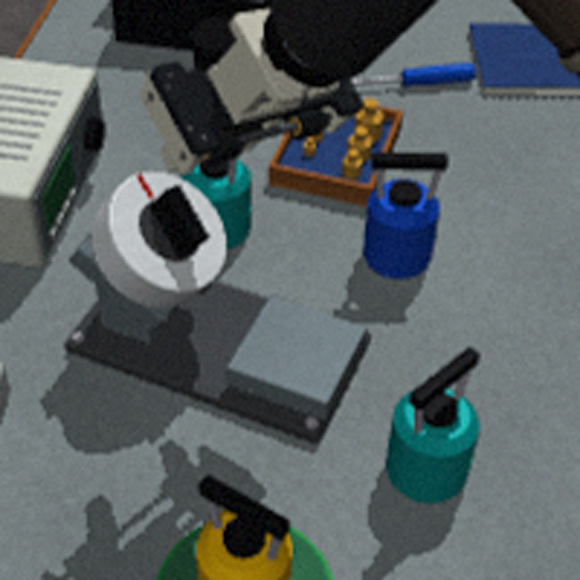

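View pics/top6.png

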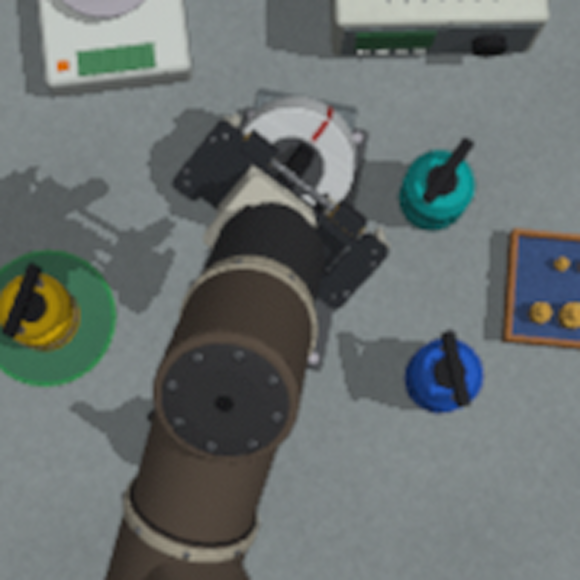

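>>> carry_out(targets=[[[0.06, 0.07, 0.05, -0.63, 0.21, 0.6, 0.5], [0.06, 0.06, 0.04, -0.62, 0.21, 0.6, 0.5], [0, 0, 0, 0, 0, 0.58, 0.5], [0, 0, 0, 0, 0, 0, 0.5], [0, 0, 0, 0, 0, 0, 0.5]]])

```text
t: 17.4
eef_pos: [0.4805, 0.0483, 0.366]
ee_rot: [-2.825, -0.512, -0.816]
force: [-0.9, -0.1, -0.1]
width: 0.0657
```

```bash
cat >> knob.py <<'E'
def mz():
    s=arm.get_state(); R=Rn.from_euler('xyz',s["ee_rot"])
    x=R.apply([1,0,0]); th=np.degrees(np.arctan2(x@v,x@u))
    return round(s["t"],2), round(th,2), round(R.inv().apply(s["moment"])[2],3), s["q"].round(2), R.inv().apply(s["force"]).round(1), R.inv().apply(s["moment"]).round(2), round(s["width"],4)
E
python3 - <<'E'
from knob import *
t,R=pose(np.radians(-29),.06); delta(t,R); print(mz())
for c in ["side","top"]:
    p,d=arm.grab_frame(c); cv2.imwrite(f"pics/{c}7.png",cv2.resize(p[100:240,250:390][:,:,::-1],None,fx=4,fy=4,interpolation=cv2.INTER_CUBIC))
E
```

```text
t 17.4 pos [0.4805 0.0483 0.366 ] rpy [-161.9  -29.3  -46.7] q [ 0.37 -0.08 -1.01  1.21 -0.34 -0.64] F [-0.9 -0.1 -0.1] M [0.44 1.94 0.06] w 0.0657
shift units [-0.46  0.54  0.24] turn units [ 0.07  0.1  -0.02]
(17.4, np.float64(-29.14), np.float64(-0.053), array([ 0.37, -0.08, -1.01,  1.21, -0.34, -0.64]), array([-0.5,  0.6, -0.4]), array([-0.94, -1.76, -0.05]), 0.0657)
```

View pics/side7.png

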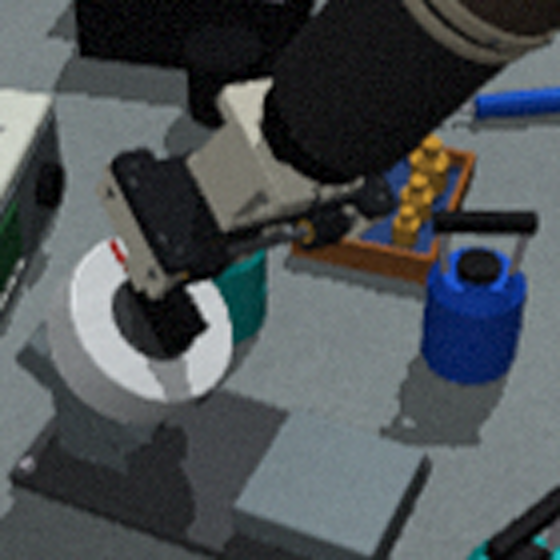

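View pics/top7.png

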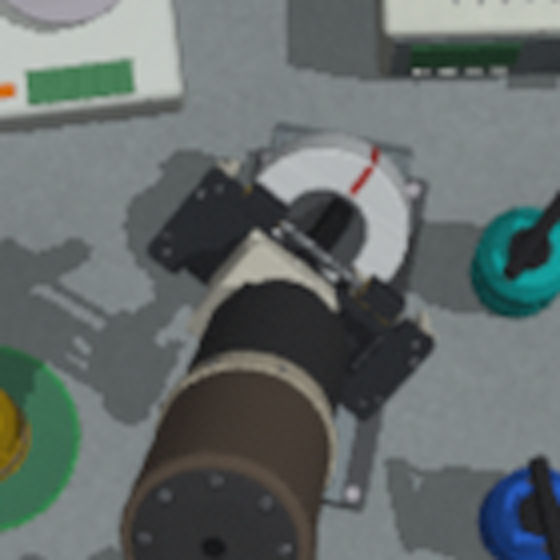

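```bash
python3 - <<'E'
from station import arm
print([x for x in dir(arm) if not x.startswith('_')])
E
cat > kin.py <<'E'
import numpy as np
from scipy.optimize import least_squares
from scipy.spatial.transform import Rotation as Rn
LO=np.array([-3.07,-1.43,-1.02,-3.03,-3.05,-3.03]);HI=np.array([3.07,2.12,1.25,1.67,0,3.03])
D=[([-.9759,.3594,.0111,-.0003,-1.2241,-.2881],(.2038,-.6433,.4037),(180,0,-162.43)),
([.51,-.01,-.34,0,-1.24,.69],(.4715,.0431,.4497),(180,0,-21.3)),
([.51,.08,-.5,0,-1.0,.68],(.4731,.0471,.3471),(180,0,-21.3)),
([.92,.25,-.37,0,-.95,.28],(.4704,.3003,.3142),(180,0,-21.3)),
([.92,.17,-.25,0,-1.16,.28],(.4705,.3005,.4067),(180,0,-21.3)),
([.51,-.14,-.93,.89,-.5,-.39],(.4701,.0387,.4066),(-162.8,-29.3,-45.7)),
([.37,-.08,-1.01,1.21,-.34,-.64],(.4805,.0483,.366),(-161.9,-29.3,-46.7))]
def fk(k,q,s=(1,1)):
    a1,h,L2,e,L3,d,d6=k
    R1=Rn.from_euler('z',q[0]); el=q[2]-q[1]
    # forearm frame: x along forearm, y left, z up-perp
    Rf=R1*Rn.from_euler('y',-el)
    W=R1.apply([a1+L2*np.sin(q[1]),d,h+L2*np.cos(q[1])])+Rf.apply([L3,0,e])
    # q4 roll about forearm; q5 pitch ; tool z along forearm at q5=0
    R=Rf*Rn.from_euler('x',s[0]*q[3])*Rn.from_euler('y',-q[4])
    # tool axis = x of R ; roll q6
    R=R*Rn.from_euler('x',s[1]*q[5])
    T=R*Rn.from_matrix(np.array([[0,0,1],[0,1,0],[-1,0,0.]]))  # tool z -> x, base
    return W+R.apply([d6,0,0]),T
E
python3 - <<'E'
from kin import *
# check orientation conventions
for s in [(1,1),(1,-1),(-1,1),(-1,-1)]:
    Es=[]
    for q,p,r in D:
        T=fk(np.zeros(7),q,s)[1]; m=Rn.from_euler('xyz',r,degrees=True)
        Es.append(T.inv()*m)
    rel=[np.degrees((Es[0].inv()*e).magnitude()).round(1) for e in Es]; print(s,rel,Es[0].as_matrix().round(2).tolist())
E
```

```text
['Unreachable', 'camera_model', 'get_state', 'grab_frame', 'grip_depth', 'job_done', 'landmark_of', 'spot_in']
(1, 1) [np.float64(0.0), np.float64(112.0), np.float64(111.5), np.float64(65.1), np.float64(65.1), np.float64(91.8), np.float64(101.3)] [[0.55, 0.84, -0.0], [-0.84, 0.55, -0.0], [0.0, 0.0, 1.0]]
(1, -1) [np.float64(0.0), np.float64(0.1), np.float64(0.7), np.float64(0.1), np.float64(0.5), np.float64(101.9), np.float64(138.8)] [[0.0, 1.0, -0.0], [-1.0, 0.0, 0.0], [0.0, 0.0, 1.0]]
(-1, 1) [np.float64(0.0), np.float64(112.0), np.float64(111.5), np.float64(65.0), np.float64(65.0), np.float64(12.0), np.float64(40.0)] [[0.54, 0.84, -0.0], [-0.84, 0.54, -0.0], [0.0, 0.0, 1.0]]
(-1, -1) [np.float64(0.0), np.float64(0.1), np.float64(0.7), np.float64(0.1), np.float64(0.4), np.float64(0.4), np.float64(0.6)] [[0.0, 1.0, -0.0], [-1.0, 0.0, 0.0], [0.0, 0.0, 1.0]]
```

```bash
cat >> kin.py <<'E'
S=(-1,-1)
E0=Rn.from_matrix(np.array([[0,1,0],[-1,0,0],[0,0,1.]]))
_f=lambda k: np.concatenate([fk(k,q,S)[0]-p for q,p,r in D])
_s=least_squares(_f,[.1,.4,.4,0,.4,-.19,.1]); k=_s.x
def FK(q):
    p,T=fk(k,q,S); return p,T*E0
def IK(t,R,q0,bounded=True):
    f=lambda q:(lambda a:np.concatenate([(a[0]-t)*10,(a[1].inv()*R).as_rotvec()]))(FK(q))
    return least_squares(f,np.clip(q0,LO+1e-4,HI-1e-4),bounds=(LO,HI) if bounded else (-np.inf,np.inf))
E
python3 - <<'E'
from kin import *
np.set_printoptions(precision=3,suppress=True)
print(k,_s.fun.reshape(-1,3).round(4))
from knob import pose,K,n
q0=[.37,-.08,-1.01,1.21,-.34,-.64]
for back in [.06,.03,0]:
  for th in [-29]:
    t,R=pose(np.radians(th),back)
    s=IK(t,R,q0); print(back,th,s.x,s.cost**.5, "free", IK(t,R,q0,False).x)
    for trial in range(30):
        r=IK(t,R,np.random.default_rng(trial).uniform(LO,HI))
        if r.cost<1e-8: print("  sol",r.x)
E
```

```text
Traceback (most recent call last):
NameError: name '_s' is not defined
```

```bash
python3 - <<'E'
from kin import *
import kin
np.set_printoptions(precision=3,suppress=True)
print(k,kin._s.fun.reshape(-1,3).round(4))
from knob import pose,K,n
q0=[.37,-.08,-1.01,1.21,-.34,-.64]
for back in [.06,.03,0]:
  for th in [-29]:
    t,R=pose(np.radians(th),back)
    s=IK(t,R,q0); print(back,th,s.x,s.cost**.5, "free", IK(t,R,q0,False).x)
    for trial in range(30):
        r=IK(t,R,np.random.default_rng(trial).uniform(LO,HI))
        if r.cost<1e-8: print("  sol",r.x)
E
```

```text
[ 0.317  0.033  0.448  0.063  0.114 -0.175  0.084] [[-0.011  0.046 -0.014]
 [-0.001  0.019 -0.029]
 [ 0.033  0.035  0.039]
 [ 0.007  0.037  0.054]
 [-0.015  0.009 -0.004]
 [-0.009 -0.017 -0.036]
 [ 0.002 -0.077 -0.009]]
0.06 -29 [ 0.55  -0.101 -1.02   1.101 -0.447 -0.678] 0.04156749352958407 free [ 0.554 -0.101 -1.074  1.274 -0.434 -0.859]
0.03 -29 [ 0.507 -0.026 -1.02   1.045 -0.389 -0.617] 0.16360393481010774 free [ 0.524 -0.022 -1.243  1.858 -0.419 -1.468]
0 -29 [ 0.469  0.055 -1.02   1.011 -0.336 -0.575] 0.2745569777802498 free [ 0.496  0.078 -1.417  2.343 -0.556 -1.982]
```

```bash
python3 - <<'E'
import re
s=open('kin.py').read()
s=s.replace("a1,h,L2,e,L3,d,d6=k","a1,h,L2,e,L3,d,d6,d5=k").replace("R=Rf*Rn.from_euler('x',s[0]*q[3])*Rn","R4=Rf*Rn.from_euler('x',s[0]*q[3]); W=W+R4.apply([0,d5,0]); R=R4*Rn")
s=s.replace("[.1,.4,.4,0,.4,-.19,.1]","[.0,.3,.59,0,.5,0,.1,-.19]")
open('kin.py','w').write(s)
E
python3 - <<'E'
from kin import *
import kin
np.set_printoptions(precision=4,suppress=True)
print(k,kin._s.fun.reshape(-1,3))
E
```

```text
[ 0.0004  0.2016  0.5976  0.0002  0.4639 -0.0008  0.1973 -0.191 ] [[-0.0004  0.0006  0.0018]
 [ 0.0004  0.0011  0.002 ]
 [-0.0003 -0.0024 -0.0012]
 [ 0.0009  0.002  -0.0003]
 [-0.0009 -0.0004 -0.0024]
 [-0.001   0.0008 -0.0031]
 [ 0.0008 -0.0008  0.0033]]
```

```bash
python3 - <<'E'
from kin import *
np.set_printoptions(precision=3,suppress=True)
from knob import pose,K,n
q0=[.37,-.08,-1.01,1.21,-.34,-.64]
for back in [.06,.03,0]:
    t,R=pose(np.radians(-29),back)
    s=IK(t,R,q0); print(back,s.x,s.cost**.5, "free", IK(t,R,q0,False).x)
    seen=[]
    for trial in range(80):
        r=IK(t,R,np.random.default_rng(trial).uniform(LO,HI))
        if r.cost<1e-9 and not any(np.abs(r.x-z).max()<.02 for z in seen): seen.append(r.x); print("  sol",r.x)
E
```

```text
0.06 [ 0.421 -0.075 -1.02   1.101 -0.37  -0.578] 0.044477905557222946 free [ 0.227 -0.082 -1.074  1.507 -0.253 -0.817]
0.03 [ 0.352 -0.01  -1.02   1.183 -0.313 -0.616] 0.06800016581237116 free [-0.183 -0.024 -1.007  2.346 -0.032 -1.315]
0 [ 0.265  0.054 -1.02   1.325 -0.259 -0.695] 0.08822319011787674 free [-0.275  0.047 -0.914  2.693  0.013 -1.585]
```

```bash
cat > tilt.py <<'E'
from kin import *
from knob import pose,K,n,u,v
def solve(P,w,seed=None,q0=None,lo=LO+.01,hi=HI-.01):
    def f(q):
        p,T=FK(np.r_[q,0.]); z=T.apply([0,0,1])
        g=p+.1593*z
        return np.r_[(g-P)*w, z@u, z@v]
    if q0 is None: q0=np.random.default_rng(seed).uniform(lo[:5],hi[:5])
    return least_squares(f,np.clip(q0,lo[:5]+1e-3,hi[:5]-1e-3),bounds=(lo[:5],hi[:5]))
E
python3 - <<'E'
from tilt import *
np.set_printoptions(precision=3,suppress=True)
for back in [0,.06]:
  for dz in [0,.01]:
    P=K+n*(back+dz); S=[]
    for sd in range(60):
        r=solve(P,200,sd); S.append((r.cost,tuple(r.x.round(3)),tuple(r.fun.round(3))))
    S.sort(); seen=[]
    for c,x,fu in S:
        if not any(np.abs(np.array(x)-np.array(y)).max()<.05 for y in seen):
            seen.append(x)
            if len(seen)<=3: print(back,dz,round(np.degrees(np.hypot(fu[3],fu[4])),1),x,fu)
E
```

```text
0 0 4.8 (np.float64(-0.246), np.float64(1.362), np.float64(0.477), np.float64(-2.358), np.float64(-3.04)) (np.float64(0.0), np.float64(0.0), np.float64(-0.0), np.float64(-0.001), np.float64(0.084))
0 0 5.5 (np.float64(0.217), np.float64(0.061), np.float64(-1.01), np.float64(1.435), np.float64(-0.241)) (np.float64(0.001), np.float64(0.0), np.float64(0.001), np.float64(-0.092), np.float64(-0.028))
0 0 7.6 (np.float64(-0.297), np.float64(0.05), np.float64(-0.794), np.float64(-3.02), np.float64(-0.01)) (np.float64(0.0), np.float64(0.0), np.float64(-0.001), np.float64(0.123), np.float64(-0.048))
0 0.01 4.8 (np.float64(-0.242), np.float64(1.344), np.float64(0.458), np.float64(-2.337), np.float64(-3.04)) (np.float64(0.0), np.float64(0.0), np.float64(-0.0), np.float64(-0.002), np.float64(0.084))
0 0.01 5.2 (np.float64(0.258), np.float64(0.04), np.float64(-1.01), np.float64(1.353), np.float64(-0.262)) (np.float64(0.001), np.float64(0.0), np.float64(0.001), np.float64(-0.087), np.float64(-0.024))
0 0.01 8.4 (np.float64(-0.298), np.float64(0.026), np.float64(-0.805), np.float64(-3.02), np.float
[... 624 characters left out ...]
t64(0.0), np.float64(0.0), np.float64(-0.002), np.float64(0.214), np.float64(-0.057))
0.06 0.01 2.6 (np.float64(0.435), np.float64(-0.09), np.float64(-1.01), np.float64(1.084), np.float64(-0.389)) (np.float64(0.0), np.float64(0.0), np.float64(0.0), np.float64(-0.044), np.float64(-0.008))
0.06 0.01 4.4 (np.float64(-0.218), np.float64(1.241), np.float64(0.348), np.float64(-2.228), np.float64(-3.04)) (np.float64(-0.0), np.float64(0.0), np.float64(-0.0), np.float64(-0.005), np.float64(0.077))
0.06 0.01 13.6 (np.float64(-0.303), np.float64(-0.128), np.float64(-0.863), np.float64(-3.02), np.float64(-0.01)) (np.float64(0.0), np.float64(0.0), np.float64(-0.002), np.float64(0.23), np.float64(-0.058))
```

```bash
cat >> tilt.py <<'E'
def refine():
    from station import arm
    import json,os
    s=arm.get_state(); e=[list(map(float,s[x])) for x in("q","eef_pos","ee_rot")]
    L=json.load(open("log.json")) if os.path.exists("log.json") else []
    L.append(e); json.dump(L,open("log.json","w"))
    import kin
    def f(k):
        a=[fk(k,q,kin.S)[0]-p for q,p,r in D]; b=[10*(fk(k,q,kin.S)[0]-p) for q,p,r in L]
        return np.concatenate(a+b)
    kin.k=least_squares(f,kin.k).x
    return s
def target(th,dz,q0,lo3=-1.005):
    lo=LO+.01; lo=lo.copy(); lo[2]=lo3
    P=K+n*dz; r=solve(P,300,q0=q0[:5],lo=lo)
    p,T=FK(np.r_[r.x,0.]); z=T.apply([0,0,1])
    b=np.cos(th)*u+np.sin(th)*v; x=b-(b@z)*z; x/=np.linalg.norm(x)
    R=Rn.from_matrix(np.c_[x,np.cross(z,x),z])
    return r,p,R,(z@u,z@v)
E
python3 - <<'E'
from tilt import *
from go import delta
np.set_printoptions(precision=3,suppress=True)
s=refine(); p,T=FK(s["q"]); print(p-s["eef_pos"], (T.inv()*Rn.from_euler('xyz',s["ee_rot"])).as_rotvec())
q=s["q"]
print("q",q.round(3))
for dz in [.06,.03,.004]:
    r,p,R,t=target(np.radians(-29),dz,q); print(dz,r.x,np.abs(r.fun[:3]/300).max(),np.degrees(t)); delta(p,R)
E
```

```text
[-0.  0.  0.] [0. 0. 0.]
q [ 0.375 -0.079 -1.015  1.212 -0.344 -0.643]
0.06 [ 0.42  -0.069 -1.005  1.088 -0.375] 1.0985795528550835e-06 [-3.223 -0.603]
t 17.5 pos [0.48  0.049 0.366] rpy [-161.8  -29.3  -46.7] q [ 0.38 -0.08 -1.02  1.21 -0.34 -0.64] F [-0.7  0.6  0.3] M [0.39 1.96 0.02] w 0.0654
shift units [-0.16  0.31  0.25] turn units [-0.2  -0.22 -0.01]
0.03 [ 0.34  -0.004 -1.005  1.198 -0.311] 1.4987040234393234e-06 [-4.542 -0.998]
t 17.5 pos [0.48  0.049 0.366] rpy [-161.8  -29.3  -46.7] q [ 0.38 -0.08 -1.02  1.21 -0.34 -0.64] F [-0.7  0.6  0.3] M [0.39 1.96 0.02] w 0.0654
shift units [-0.04  0.19  1.46] turn units [-0.32 -0.34 -0.  ]
0.004 [ 0.256  0.052 -1.005  1.347 -0.26 ] 1.7445812326988275e-06 [-5.448 -1.49 ]
t 17.5 pos [0.48  0.049 0.366] rpy [-161.8  -29.3  -46.7] q [ 0.38 -0.08 -1.02  1.21 -0.34 -0.64] F [-0.7  0.6  0.3] M [0.39 1.96 0.02] w 0.0654
shift units [0.04 0.09 2.51] turn units [-0.43 -0.4   0.01]
```

```bash
python3 - <<'E'
from knob import *
from stand import proj
for c,r0,c0,f in [("top",128,290,8),("side",140,250,8)]:
    img=cv2.imread(f"pics/{c}0.png")[r0:r0+72,c0:c0+72]; im=cv2.resize(img,None,fx=f,fy=f,interpolation=cv2.INTER_CUBIC)
    for th,col in [(-29,(0,255,0))]:
        t=np.radians(th); x=np.cos(t)*u+np.sin(t)*v; y=np.cross(n,x)
        for h,cl in [(.014,(0,255,0)),(-.024,(0,255,255))]:
            B=np.array([K+h*n+a*x+b*y for a,b in [(.03,.009),(.03,-.009),(-.03,-.009),(-.03,.009)]])
            q=((proj(c,B)-[r0,c0]+.5)*f)[:,::-1].astype(np.int32); cv2.polylines(im,[q],True,cl,1)
        M=np.array([K-.024*n+r*x for r in (.04,.063)]); q=((proj(c,M)-[r0,c0]+.5)*f)[:,::-1].astype(np.int32); cv2.polylines(im,[q],False,(255,0,0),1)
    a=np.linspace(0,6.28,60); B=K-.024*n+.065*(np.cos(a)[:,None]*u+np.sin(a)[:,None]*v)
    q=((proj(c,B)-[r0,c0]+.5)*f)[:,::-1].astype(np.int32); cv2.polylines(im,[q],True,(255,0,255),1)
    cv2.imwrite(f"pics/ov_{c}.png",im)
E
```

```text
(no output)
```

View pics/ov_top.png

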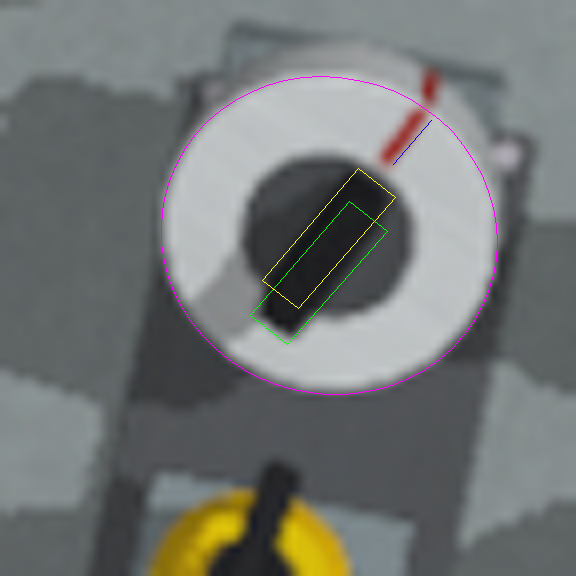

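View pics/ov_side.png

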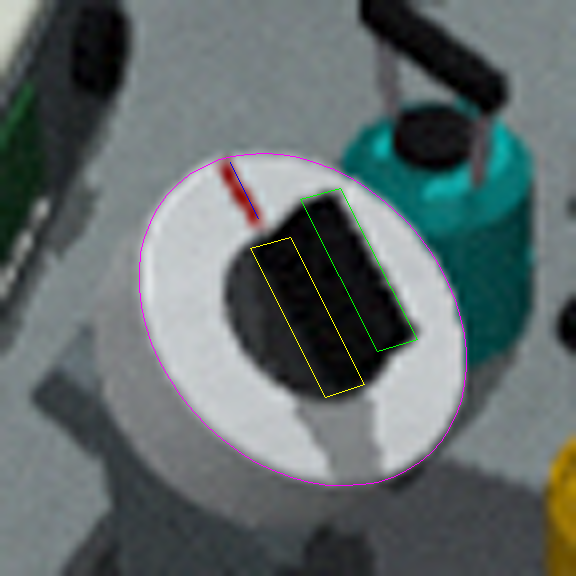

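>>> carry_out(targets=[[[-0.1, -0.1, 0, 0, 0.06, 0.3, 0.5], [-0.11, -0.12, 0, -0.02, 0.07, 0.5, 0.5], [-0.11, -0.12, 0, -0.02, 0.06, 0.5, 0.5], [0, 0, 0, 0, 0, 0, 0.5]]])

```text
t: 18.0
eef_pos: [0.494, 0.0413, 0.3349]
ee_rot: [-2.88, -0.464, -0.799]
force: [-0.7, -0.0, 0.9]
width: 0.0658
```

```bash
python3 - <<'E'
from tilt import *
from go import delta
np.set_printoptions(precision=3,suppress=True)
s=refine(); q=s["q"]; print(q)
for dz in [.03,.004]:
    r,p,R,t=target(np.radians(-28.5),dz,q); print(dz,r.x,np.degrees(t)); delta(p,R)
E
```

```text
[ 0.358 -0.009 -1.004  1.164 -0.323 -0.601]
0.03 [ 0.341 -0.004 -1.005  1.197 -0.312] [-4.55  -0.996]
t 18.0 pos [0.494 0.041 0.335] rpy [-165.   -26.6  -45.8] q [ 0.36 -0.01 -1.    1.16 -0.32 -0.6 ] F [-0.7 -0.   0.9] M [ 0.45  1.77 -0.01] w 0.0658
shift units [ 0.06 -0.05  0.09] turn units [ 0.02  0.02 -0.06]
0.004 [ 0.258  0.052 -1.005  1.344 -0.26 ] [-5.464 -1.487]
t 18.0 pos [0.494 0.041 0.335] rpy [-165.   -26.6  -45.8] q [ 0.36 -0.01 -1.    1.16 -0.32 -0.6 ] F [-0.7 -0.   0.9] M [ 0.45  1.77 -0.01] w 0.0658
shift units [ 0.18 -0.2   1.12] turn units [-0.09 -0.05 -0.05]
```

>>> carry_out(targets=[[[-0.02, -0.01, -0.01, 0.04, -0.05, 0.25, 0.5], [-0.02, -0.01, -0.01, 0.05, -0.05, 0.3, 0.5], [-0.03, -0.02, -0.02, 0.05, -0.05, 0.3, 0.5], [-0.02, -0.01, -0.01, 0.04, -0.05, 0.25, 0.5], [0, 0, 0, 0, 0, 0, 0.5]]])

```text
t: 18.62
eef_pos: [0.5129, 0.0385, 0.3153]
ee_rot: [-2.895, -0.461, -0.79]
force: [0.3, 0.0, -1.0]
width: 0.0658
```

```bash
python3 - <<'E'
from tilt import *
from go import delta
from station import arm
import cv2
np.set_printoptions(precision=3,suppress=True)
s=refine(); q=s["q"]; print(q)
for dz in [.004]:
    r,p,R,t=target(np.radians(-28.5),dz,q); print(dz,r.x,np.degrees(t)); delta(p,R)
for c in ["side","top"]:
    p,d=arm.grab_frame(c); cv2.imwrite(f"pics/{c}8.png",cv2.resize(p[110:230,260:380][:,:,::-1],None,fx=4.6,fy=4.6,interpolation=cv2.INTER_CUBIC))
E
```

```text
[ 0.257  0.048 -1.006  1.345 -0.261 -0.696]
0.004 [ 0.258  0.052 -1.005  1.343 -0.26 ] [-5.476 -1.485]
t 18.62 pos [0.513 0.038 0.315] rpy [-165.9  -26.4  -45.3] q [ 0.26  0.05 -1.01  1.34 -0.26 -0.7 ] F [ 0.3  0.  -1. ] M [0.32 1.73 0.02] w 0.0658
shift units [-0.01 -0.01  0.06] turn units [-0.01 -0.01 -0.01]
```

View pics/side8.png

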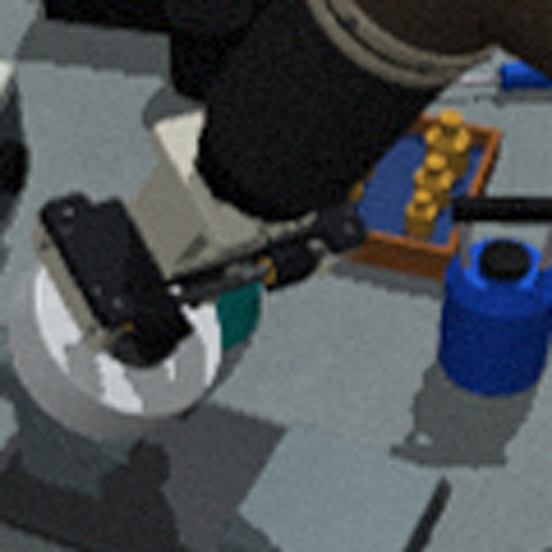

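View pics/top8.png

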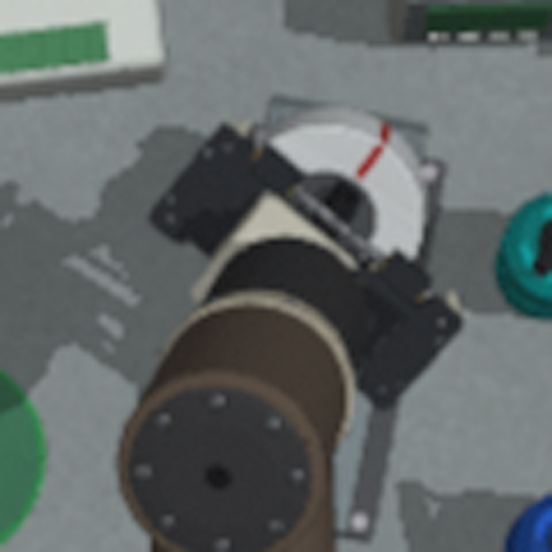

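>>> carry_out(targets=[[[0, 0, 0, 0, 0, 0, -1], [0, 0, 0, 0, 0, 0, -1], [0, 0, 0, 0, 0, 0, -1], [0, 0, 0, 0, 0, 0, -1], [0, 0, 0, 0, 0, 0, -1], [0, 0, 0, 0, 0, 0, -1], [0, 0, 0, 0, 0, 0, -1]]], squeeze=25)

```text
t: 19.6
eef_pos: [0.5125, 0.0386, 0.3155]
ee_rot: [-2.894, -0.461, -0.79]
force: [-4.4, -2.0, 2.1]
width: 0.0194
```

```bash
python3 - <<'E'
from knob import *
print(mz())
E
```

```text
(19.6, np.float64(-28.84), np.float64(-0.029), array([ 0.26,  0.05, -1.01,  1.34, -0.26, -0.7 ]), array([-0.5,  3.8, -3.6]), array([-1.88, -1.56, -0.03]), 0.0194)
```

>>> carry_out(targets=[[[0, 0, 0, 0, 0, 0, -1], [0, 0, 0, 0, 0, 0, -1], [0, 0, 0, 0, 0, 0, -1]]], squeeze=60)

```text
t: 19.98
eef_pos: [0.5125, 0.0385, 0.3155]
ee_rot: [-2.894, -0.461, -0.79]
force: [-4.6, -3.2, 1.1]
width: 0.0182
```

```bash
cat > rd.py <<'E'
from knob import *
import json
s=arm.get_state(); R=Rn.from_euler('xyz',s["ee_rot"]); x=R.apply([1,0,0]); z=R.apply([0,0,1])
th=np.degrees(np.arctan2(x@v,x@u))
# moment at grasp point about n axis: M_g = M - r x F
r=.1593*z; Mg=s["moment"]-np.cross(r,s["force"])
row=[float(s["t"]),float(th),float(s["moment"]@z),float(-Mg@n),float(s["joint_efforts"][5]),float(s["qd"][5]),float(s["q"][5])]
open("tq.jsonl","a").write(json.dumps(row)+"\n")
print(np.round(row,3),"F",R.inv().apply(s["force"]).round(1),"w",round(s["width"],4),"q",s["q"].round(3))
E
python3 rd.py
```

```text
[ 1.9975e+01 -2.8839e+01 -1.7000e-02  1.0000e-02 -2.0000e-03  0.0000e+00
 -6.9600e-01] F [-0.4  5.  -2.7] w 0.0182 q [ 0.258  0.047 -1.007  1.344 -0.261 -0.696]
```

Solid grip, width 18.2 mm. Now I turn the rotor and read the torque while it moves.

>>> carry_out(targets=[[[0, 0, -0.6, 0, 0, 0, -1], [0, 0, -0.8, 0, 0, 0, -1], [0, 0, -0.8, 0, 0, 0, -1]]])

```text
t: 20.35
eef_pos: [0.5125, 0.0385, 0.3155]
ee_rot: [-3.058, -0.512, -0.444]
force: [-4.5, -1.9, -0.5]
width: 0.018
```

```bash
python3 rd.py
```

```text
[ 20.35  -11.037   0.391   0.396  -1.113   0.887  -0.386] F [-3.1  3.5 -1.5] w 0.018 q [ 0.258  0.047 -1.007  1.344 -0.261 -0.386]
```

>>> carry_out(targets=[[[0, 0, -0.8, 0, 0, 0, -1], [0, 0, -0.8, 0, 0, 0, -1]]])

```text
t: 20.6
eef_pos: [0.5127, 0.0384, 0.3155]
ee_rot: [3.098, -0.517, -0.187]
force: [-0.5, -2.5, -2.1]
width: 0.0172
```

```bash
python3 rd.py
```

```text
[20.6    1.804  0.259  0.246 -1.143  0.887 -0.162] F [-1.   2.5  1.9] w 0.0172 q [ 0.258  0.047 -1.006  1.344 -0.261 -0.162]
```

>>> carry_out(targets=[[[0, 0, -0.8, 0, 0, 0, -1], [0, 0, -0.8, 0, 0, 0, -1]]])

```text
t: 20.85
eef_pos: [0.5128, 0.0384, 0.3155]
ee_rot: [2.974, -0.493, 0.067]
force: [-1.1, -0.5, -1.4]
width: 0.0177
```

```bash
sleep 1; python3 rd.py
```

```text
[20.85  14.666  0.356  0.279 -1.104  0.887  0.061] F [-1.6  0.3  0.8] w 0.0177 q [ 0.258  0.048 -1.006  1.344 -0.261  0.061]
```

>>> carry_out(targets=[[[0, 0, -0.8, 0, 0, 0, -1], [0, 0, -0.8, 0, 0, 0, -1]]])

```text
t: 21.1
eef_pos: [0.5128, 0.0385, 0.3155]
ee_rot: [2.863, -0.444, 0.312]
force: [-2.7, -0.1, -0.4]
width: 0.0179
```

```bash
python3 rd.py
```

```text
[21.1   27.544  0.412  0.306 -1.043  0.887  0.284] F [-2.5 -0.5 -1. ] w 0.0179 q [ 0.258  0.048 -1.006  1.345 -0.262  0.284]
```

>>> carry_out(targets=[[[0, 0, -0.8, 0, 0, 0, -1], [0, 0, -0.8, 0, 0, 0, -1]]])

```text
t: 21.35
eef_pos: [0.5127, 0.0385, 0.3156]
ee_rot: [2.771, -0.372, 0.543]
force: [-4.5, 0.8, 0.2]
width: 0.0181
```

```bash
python3 rd.py
```

```text
[21.35  40.401  0.394  0.267 -1.061  0.888  0.508] F [-3.1 -2.3 -2.4] w 0.0181 q [ 0.258  0.047 -1.006  1.345 -0.262  0.508]
```

>>> carry_out(targets=[[[0, 0, -0.8, 0, 0, 0, -1], [0, 0, -0.8, 0, 0, 0, -1]]])

```text
t: 21.6
eef_pos: [0.5126, 0.0386, 0.3157]
ee_rot: [2.701, -0.284, 0.76]
force: [-5.6, 1.7, 2.5]
width: 0.0183
```

```bash
python3 rd.py
```

```text
[21.6   53.237  0.271  0.141 -1.103  0.888  0.731] F [-2.1 -3.2 -5.1] w 0.0183 q [ 0.258  0.047 -1.006  1.345 -0.262  0.731]
```

>>> carry_out(targets=[[[0, 0, -0.8, 0, 0, 0, -1], [0, 0, -0.8, 0, 0, 0, -1]]])

```text
t: 21.85
eef_pos: [0.5126, 0.0386, 0.3157]
ee_rot: [2.653, -0.183, 0.965]
force: [-5.5, -0.5, 1.2]
width: 0.0185
```

```bash
python3 rd.py
```

```text
[21.85  66.042  0.285  0.19  -1.15   0.887  0.954] F [-3.2 -2.9 -3.6] w 0.0185 q [ 0.258  0.047 -1.006  1.345 -0.262  0.954]
```

>>> carry_out(targets=[[[0, 0, -0.8, 0, 0, 0, -1], [0, 0, -0.8, 0, 0, 0, -1]]])

```text
t: 22.1
eef_pos: [0.5127, 0.0387, 0.3157]
ee_rot: [2.627, -0.076, 1.163]
force: [-4.3, 0.9, 1.5]
width: 0.0188
```

```bash
python3 rd.py
```

```text
[22.1   78.825  0.247  0.154 -1.2    0.887  1.178] F [-0.8 -2.9 -3.5] w 0.0188 q [ 0.258  0.047 -1.006  1.345 -0.262  1.178]
```

>>> carry_out(targets=[[[0, 0, -0.8, 0, 0, 0, -1], [0, 0, -0.8, 0, 0, 0, -1]]])

```text
t: 22.35
eef_pos: [0.5126, 0.0387, 0.3157]
ee_rot: [2.623, 0.035, 1.357]
force: [-8.4, -0.7, 3.9]
width: 0.0187
```

```bash
python3 rd.py
```

```text
[ 2.2350e+01  9.1586e+01  1.4600e-01  7.8000e-02 -1.2600e+00  8.8900e-01
  1.4010e+00] F [-2.6 -5.1 -7.3] w 0.0187 q [ 0.258  0.047 -1.006  1.345 -0.262  1.401]
```

>>> carry_out(targets=[[[0, 0, -0.8, 0, 0, 0, -1], [0, 0, -0.8, 0, 0, 0, -1]]])

```text
t: 22.6
eef_pos: [0.5126, 0.0388, 0.3157]
ee_rot: [2.641, 0.144, 1.553]
force: [-5.4, -0.6, -0.4]
width: 0.0184
```

```bash
python3 rd.py
```

```text
[ 2.26000e+01  1.04334e+02  1.16000e-01  6.60000e-02 -1.28600e+00
  8.90000e-01  1.62500e+00] F [-0.7 -5.  -2.1] w 0.0184 q [ 0.258  0.047 -1.006  1.345 -0.261  1.625]
```

>>> carry_out(targets=[[[0, 0, -0.8, 0, 0, 0, -1], [0, 0, -0.8, 0, 0, 0, -1]]])

```text
t: 22.85
eef_pos: [0.5126, 0.0388, 0.3156]
ee_rot: [2.68, 0.247, 1.755]
force: [-4.5, -0.8, 1.6]
width: 0.0188
```

```bash
python3 rd.py
```

```text
[ 2.28500e+01  1.17075e+02  6.30000e-02  5.00000e-02 -1.35200e+00
  8.86000e-01  1.84800e+00] F [-0.3 -3.4 -3.4] w 0.0188 q [ 0.258  0.047 -1.006  1.345 -0.261  1.848]
```

>>> carry_out(targets=[[[0, 0, -0.8, 0, 0, 0, -1], [0, 0, -0.8, 0, 0, 0, -1]]])

```text
t: 23.1
eef_pos: [0.5125, 0.0388, 0.3155]
ee_rot: [2.742, 0.341, 1.967]
force: [-6.8, -0.7, 2.2]
width: 0.0184
```

```bash
python3 rd.py
```

```text
[ 2.3100e+01  1.2983e+02  4.8000e-02  5.3000e-02 -1.4040e+00  8.8800e-01
  2.0720e+00] F [ 1.1 -4.9 -5. ] w 0.0184 q [ 0.258  0.047 -1.007  1.345 -0.261  2.072]
```

>>> carry_out(targets=[[[0, 0, -0.8, 0, 0, 0, -1], [0, 0, -0.8, 0, 0, 0, -1]]])

```text
t: 23.35
eef_pos: [0.5124, 0.0388, 0.3155]
ee_rot: [2.826, 0.419, 2.193]
force: [-6.5, -1.2, 1.3]
width: 0.0186
```

```bash
python3 rd.py
```

```text
[ 2.33500e+01  1.42602e+02  1.50000e-02  3.10000e-02 -1.39900e+00
  8.87000e-01  2.29500e+00] F [ 2.1 -5.  -4.1] w 0.0186 q [ 0.258  0.047 -1.007  1.345 -0.261  2.295]
```

>>> carry_out(targets=[[[0, 0, -0.8, 0, 0, 0, -1], [0, 0, -0.8, 0, 0, 0, -1]]])

```text
t: 23.6
eef_pos: [0.5123, 0.0387, 0.3154]
ee_rot: [2.931, 0.477, 2.432]
force: [-6.6, -1.6, 3.0]
width: 0.0183
```

```bash
python3 rd.py
```

```text
[ 2.36000e+01  1.55396e+02  2.60000e-02  5.90000e-02 -1.40900e+00
  8.87000e-01  2.51900e+00] F [ 2.1 -4.5 -5.5] w 0.0183 q [ 0.258  0.047 -1.007  1.345 -0.261  2.519]
```

>>> carry_out(targets=[[[0, 0, -0.8, 0, 0, 0, -1], [0, 0, -0.8, 0, 0, 0, -1]]])

```text
t: 23.85
eef_pos: [0.5123, 0.0386, 0.3154]
ee_rot: [3.05, 0.511, 2.683]
force: [-6.7, -1.9, 2.6]
width: 0.0178
```

```bash
python3 rd.py
```

```text
[ 2.38500e+01  1.68214e+02  3.30000e-02  6.20000e-02 -1.41200e+00
  8.89000e-01  2.74200e+00] F [ 3.2 -4.2 -5.2] w 0.0178 q [ 0.258  0.047 -1.007  1.344 -0.261  2.742]
```

```bash
cat > fit.py <<'E'
import numpy as np,json
from scipy.optimize import least_squares
np.set_printoptions(precision=3,suppress=True)
X=np.array([json.loads(l) for l in open("tq.jsonl")])
X=X[np.abs(X[:,5])>.3]; th=np.radians(X[:,1]); sg=np.sign(X[:,5])
for nm,y in [("Mz",X[:,2]),("Mn",X[:,3]),("eff",X[:,4])]:
  for two in (0,1):
    cols=[-np.sin(th),-np.cos(th)]
    cols+= [sg] if len(set(sg))>1 else []
    cols+=[np.ones_like(th)]
    if two: cols+=[np.sin(2*th),np.cos(2*th)]
    A=np.stack(cols,1); c,res,_,sv=np.linalg.lstsq(A,y,rcond=None)
    phi=np.arctan2(c[1],c[0]); Am=np.hypot(c[0],c[1])
    # bottom: theta+phi=pi
    print(nm,two,"A",Am.round(3),"phi",np.degrees(phi).round(1),"theta_bottom",np.degrees((np.pi-phi+np.pi)%(2*np.pi)-np.pi).round(1),"c",c[2:],"rms",np.std(A@c-y).round(3))
E
python3 fit.py
```

```text
Mz 0 A 0.19 phi -91.5 theta_bottom -88.5 c [0.179] rms 0.043
Mz 1 A 0.15 phi -65.4 theta_bottom -114.6 c [ 0.227  0.063 -0.014] rms 0.037
Mn 0 A 0.16 phi -50.8 theta_bottom -129.2 c [0.203] rms 0.034
Mn 1 A 0.202 phi -31.6 theta_bottom -148.4 c [ 0.249  0.018 -0.031] rms 0.033
eff 0 A 0.193 phi -103.9 theta_bottom -76.1 c [-1.278] rms 0.03
eff 1 A 0.137 phi -94.9 theta_bottom -85.1 c [-1.251  0.061  0.003] rms 0.018
```

>>> carry_out(targets=[[[0, 0, 0.4, 0, 0, 0, -1], [0, 0, 0.8, 0, 0, 0, -1], [0, 0, 0.8, 0, 0, 0, -1]]])

```text
t: 24.22
eef_pos: [0.5124, 0.0388, 0.3154]
ee_rot: [2.9, 0.463, 2.364]
force: [-7.2, -3.8, 2.4]
width: 0.0182
```

```bash
python3 rd.py
```

```text
[ 24.225 151.817  -0.487  -0.411   1.02   -0.89    2.456] F [ 1.1 -6.8 -5. ] w 0.0182 q [ 0.258  0.047 -1.007  1.345 -0.26   2.456]
```

>>> carry_out(targets=[[[0, 0, 0.8, 0, 0, 0, -1], [0, 0, 0.8, 0, 0, 0, -1]]])

```text
t: 24.48
eef_pos: [0.5124, 0.0388, 0.3155]
ee_rot: [2.8, 0.399, 2.128]
force: [-5.4, -3.5, 2.2]
width: 0.0184
```

```bash
python3 rd.py
```

```text
[ 24.475 139.021  -0.498  -0.412   0.981  -0.887   2.233] F [-1.  -5.4 -4. ] w 0.0184 q [ 0.258  0.047 -1.007  1.345 -0.26   2.233]
```

>>> carry_out(targets=[[[0, 0, 0.8, 0, 0, 0, -1], [0, 0, 0.8, 0, 0, 0, -1]]])

```text
t: 24.72
eef_pos: [0.5125, 0.0388, 0.3156]
ee_rot: [2.723, 0.315, 1.907]
force: [-5.5, -3.9, 0.7]
width: 0.0184
```

```bash
python3 rd.py
```

```text
[ 24.725 126.256  -0.528  -0.438   0.975  -0.887   2.009] F [-2.  -5.9 -2.7] w 0.0184 q [ 0.258  0.047 -1.007  1.345 -0.26   2.009]
```

>>> carry_out(targets=[[[0, 0, 0.8, 0, 0, 0, -1], [0, 0, 0.8, 0, 0, 0, -1]]])

```text
t: 24.98
eef_pos: [0.5125, 0.0389, 0.3156]
ee_rot: [2.667, 0.218, 1.698]
force: [-2.3, -5.2, -1.0]
width: 0.0188
```

```bash
python3 rd.py
```

```text
[ 24.975 113.505  -0.386  -0.345   1.062  -0.889   1.786] F [-4.5 -3.5  0.4] w 0.0188 q [ 0.258  0.047 -1.007  1.345 -0.26   1.786]
```

>>> carry_out(targets=[[[0, 0, 0.8, 0, 0, 0, -1], [0, 0, 0.8, 0, 0, 0, -1]]])

```text
t: 25.22
eef_pos: [0.5126, 0.0389, 0.3157]
ee_rot: [2.634, 0.113, 1.498]
force: [-6.2, -2.5, 1.4]
width: 0.0188
```

```bash
python3 rd.py
```

```text
[ 25.225 100.773  -0.512  -0.459   1.054  -0.887   1.563] F [-3.1 -4.7 -3.8] w 0.0188 q [ 0.258  0.047 -1.006  1.345 -0.26   1.563]
```

>>> carry_out(targets=[[[0, 0, 0.8, 0, 0, 0, -1], [0, 0, 0.8, 0, 0, 0, -1]]])

```text
t: 25.48
eef_pos: [0.5126, 0.0389, 0.3158]
ee_rot: [2.622, 0.003, 1.303]
force: [-4.9, -3.2, 1.8]
width: 0.0188
```

```bash
python3 rd.py
```

```text
[25.475 88.026 -0.399 -0.371  1.131 -0.885  1.339] F [-4.4 -2.5 -3.5] w 0.0188 q [ 0.258  0.047 -1.006  1.345 -0.261  1.339]
```

>>> carry_out(targets=[[[0, 0, 0.8, 0, 0, 0, -1], [0, 0, 0.8, 0, 0, 0, -1]]])

```text
t: 25.72
eef_pos: [0.5127, 0.0389, 0.3159]
ee_rot: [2.632, -0.107, 1.108]
force: [-5.2, -1.7, 2.9]
width: 0.0188
```

```bash
python3 rd.py
```

```text
[25.725 75.257 -0.337 -0.336  1.173 -0.888  1.116] F [-3.5 -1.8 -4.8] w 0.0188 q [ 0.258  0.047 -1.006  1.345 -0.261  1.116]
```

>>> carry_out(targets=[[[0, 0, 0.8, 0, 0, 0, -1], [0, 0, 0.8, 0, 0, 0, -1]]])

```text
t: 25.98
eef_pos: [0.5127, 0.0388, 0.3159]
ee_rot: [2.664, -0.213, 0.909]
force: [-6.5, -1.9, 2.8]
width: 0.0184
```

```bash
python3 rd.py
```

```text
[25.975 62.47  -0.256 -0.271  1.248 -0.887  0.892] F [-4.8 -1.8 -5.3] w 0.0184 q [ 0.258  0.047 -1.006  1.345 -0.261  0.892]
```

>>> carry_out(targets=[[[0, 0, 0.8, 0, 0, 0, -1], [0, 0, 0.8, 0, 0, 0, -1]]])

```text
t: 26.22
eef_pos: [0.5127, 0.0388, 0.3159]
ee_rot: [2.718, -0.311, 0.701]
force: [-5.2, -1.7, 3.6]
width: 0.0183
```

```bash
python3 rd.py
```

```text
[26.225 49.651 -0.193 -0.233  1.29  -0.886  0.669] F [-3.7  0.2 -5.3] w 0.0183 q [ 0.258  0.047 -1.006  1.345 -0.261  0.669]
```

>>> carry_out(targets=[[[0, 0, 0.8, 0, 0, 0, -1], [0, 0, 0.8, 0, 0, 0, -1]]])

```text
t: 26.48
eef_pos: [0.5127, 0.0387, 0.3159]
ee_rot: [2.795, -0.395, 0.48]
force: [-5.0, -1.0, 4.0]
width: 0.0176
```

```bash
python3 rd.py
```

```text
[26.475 36.804 -0.189 -0.232  1.321 -0.887  0.445] F [-3.   0.6 -5.7] w 0.0176 q [ 0.258  0.047 -1.006  1.345 -0.261  0.445]
```

>>> carry_out(targets=[[[0, 0, 0.8, 0, 0, 0, -1], [0, 0, 0.8, 0, 0, 0, -1]]])

```text
t: 26.72
eef_pos: [0.5126, 0.0386, 0.3159]
ee_rot: [2.893, -0.461, 0.245]
force: [-4.4, -2.3, 2.9]
width: 0.0174
```

```bash
python3 rd.py
```

```text
[26.725 23.947 -0.156 -0.185  1.332 -0.888  0.222] F [-3.   2.3 -4.2] w 0.0174 q [ 0.258  0.047 -1.006  1.345 -0.262  0.222]
```

>>> carry_out(targets=[[[0, 0, 0.8, 0, 0, 0, -1], [0, 0, 0.8, 0, 0, 0, -1]]])

```text
t: 26.98
eef_pos: [0.5126, 0.0385, 0.3158]
ee_rot: [3.008, -0.504, -0.003]
force: [-7.0, -4.0, 4.3]
width: 0.0178
```

```bash
python3 rd.py; python3 fit.py
```

```text
[ 2.6975e+01  1.1071e+01 -2.6900e-01 -2.2700e-01  1.2510e+00 -8.8900e-01
 -2.0000e-03] F [-4.1  5.  -6.5] w 0.0178 q [ 0.258  0.047 -1.006  1.344 -0.261 -0.002]
Mz 0 A 0.188 phi -89.4 theta_bottom -90.6 c [ 0.276 -0.093] rms 0.048
Mz 1 A 0.132 phi -92.6 theta_bottom -87.4 c [ 0.277 -0.091  0.06   0.023] rms 0.042
Mn 0 A 0.154 phi -51.9 theta_bottom -128.1 c [ 0.236 -0.036] rms 0.035
Mn 1 A 0.173 phi -35.6 theta_bottom -144.4 c [ 0.235 -0.005  0.02  -0.016] rms 0.034
eff 0 A 0.192 phi -100.1 theta_bottom -79.9 c [-1.19  -0.081] rms 0.034
eff 1 A 0.138 phi -109.2 theta_bottom -70.8 c [-1.189 -0.081  0.064  0.025] rms 0.021
```

>>> carry_out(targets=[[[0, 0, 0.8, 0, 0, 0, -1], [0, 0, 0.8, 0, 0, 0, -1]]])

```text
t: 27.22
eef_pos: [0.5127, 0.0384, 0.3157]
ee_rot: [3.134, -0.519, -0.259]
force: [-5.0, -4.7, 2.1]
width: 0.0175
```

```bash
python3 rd.py
```

```text
[27.225 -1.8   -0.344 -0.28   1.211 -0.887 -0.225] F [-2.1  5.8 -3.5] w 0.0175 q [ 0.257  0.047 -1.006  1.344 -0.261 -0.225]
```

>>> carry_out(targets=[[[0, 0, 0.8, 0, 0, 0, -1], [0, 0, 0.8, 0, 0, 0, -1]]])

```text
t: 27.48
eef_pos: [0.5127, 0.0384, 0.3157]
ee_rot: [-3.022, -0.506, -0.516]
force: [2.4, -6.8, -3.1]
width: 0.0183
```

```bash
python3 rd.py
```

```text
[ 27.475 -14.649  -0.259  -0.17    1.208  -0.887  -0.448] F [3.3 5.3 4.8] w 0.0183 q [ 0.257  0.047 -1.006  1.344 -0.261 -0.448]
```

>>> carry_out(targets=[[[0, 0, 0.8, 0, 0, 0, -1], [0, 0, 0.8, 0, 0, 0, -1]]])

```text
t: 27.72
eef_pos: [0.5128, 0.0384, 0.3156]
ee_rot: [-2.906, -0.467, -0.765]
force: [-1.2, -6.2, -1.1]
width: 0.0181
```

```bash
python3 rd.py
```

```text
[ 27.725 -27.47   -0.264  -0.185   1.22   -0.888  -0.672] F [2.5 5.7 1.2] w 0.0181 q [ 0.257  0.047 -1.006  1.344 -0.261 -0.672]
```

>>> carry_out(targets=[[[0, 0, 0.8, 0, 0, 0, -1], [0, 0, 0.8, 0, 0, 0, -1]]])

```text
t: 27.98
eef_pos: [0.5127, 0.0384, 0.3156]
ee_rot: [-2.806, -0.403, -1.001]
force: [-1.5, -6.3, -0.3]
width: 0.0186
```

```bash
python3 rd.py
```

```text
[ 27.975 -40.256  -0.242  -0.172   1.239  -0.887  -0.895] F [4.  5.1 0.4] w 0.0186 q [ 0.257  0.047 -1.006  1.344 -0.261 -0.895]
```

>>> carry_out(targets=[[[0, 0, 0.8, 0, 0, 0, -1], [0, 0, 0.8, 0, 0, 0, -1]]])

```text
t: 28.22
eef_pos: [0.5126, 0.0384, 0.3157]
ee_rot: [-2.727, -0.321, -1.223]
force: [-4.3, -6.2, 1.8]
width: 0.0188
```

```bash
python3 rd.py
```

```text
[ 28.225 -53.013  -0.266  -0.187   1.253  -0.886  -1.119] F [ 4.7  5.5 -2.8] w 0.0188 q [ 0.257  0.047 -1.006  1.344 -0.261 -1.119]
```

>>> carry_out(targets=[[[0, 0, 0.8, 0, 0, 0, -1], [0, 0, 0.8, 0, 0, 0, -1]]])

```text
t: 28.48
eef_pos: [0.5126, 0.0384, 0.3157]
ee_rot: [-2.67, -0.225, -1.432]
force: [-3.7, -4.8, 0.1]
width: 0.0189
```

```bash
python3 rd.py
```

```text
[ 28.475 -65.758  -0.241  -0.194   1.282  -0.886  -1.342] F [ 4.2  4.2 -1.2] w 0.0189 q [ 0.257  0.047 -1.006  1.344 -0.261 -1.342]
```

>>> carry_out(targets=[[[0, 0, 0.8, 0, 0, 0, -1], [0, 0, 0.8, 0, 0, 0, -1]]])

```text
t: 28.72
eef_pos: [0.5125, 0.0384, 0.3156]
ee_rot: [-2.635, -0.12, -1.632]
force: [-4.9, -4.8, 0.8]
width: 0.0188
```

```bash
python3 rd.py
```

```text
[ 28.725 -78.487  -0.221  -0.19    1.308  -0.887  -1.565] F [ 5.2  3.9 -2.4] w 0.0188 q [ 0.257  0.047 -1.007  1.345 -0.261 -1.565]
```

>>> carry_out(targets=[[[0, 0, 0.8, 0, 0, 0, -1], [0, 0, 0.8, 0, 0, 0, -1]]])

```text
t: 28.98
eef_pos: [0.5125, 0.0385, 0.3156]
ee_rot: [-2.623, -0.01, -1.827]
force: [-7.0, -3.4, 1.4]
width: 0.0186
```

```bash
python3 rd.py;python3 fit.py
```

```text
[ 28.975 -91.22   -0.207  -0.205   1.317  -0.89   -1.789] F [ 5.   4.4 -4.1] w 0.0186 q [ 0.258  0.047 -1.007  1.345 -0.261 -1.789]
Mz 0 A 0.165 phi -79.4 theta_bottom -100.6 c [ 0.28  -0.077] rms 0.06
Mz 1 A 0.133 phi -49.6 theta_bottom -130.4 c [ 0.28  -0.034  0.085 -0.021] rms 0.042
Mn 0 A 0.135 phi -58.5 theta_bottom -121.5 c [ 0.242 -0.056] rms 0.037
Mn 1 A 0.127 phi -48.2 theta_bottom -131.8 c [ 0.241 -0.043  0.025  0.003] rms 0.035
eff 0 A 0.161 phi -79.9 theta_bottom -100.1 c [-1.191 -0.04 ] rms 0.056
eff 1 A 0.132 phi -45.8 theta_bottom -134.2 c [-1.189  0.007  0.093 -0.034] rms 0.023
```

>>> carry_out(targets=[[[0, 0, 0.8, 0, 0, 0, -1], [0, 0, 0.8, 0, 0, 0, -1]]])

```text
t: 29.22
eef_pos: [0.5125, 0.0385, 0.3156]
ee_rot: [-2.631, 0.1, -2.022]
force: [-6.4, -2.4, 2.9]
width: 0.0187
```

```bash
python3 rd.py
```

```text
[  29.225 -103.969   -0.195   -0.225    1.342   -0.886   -2.012] F [ 4.6  2.5 -5.3] w 0.0187 q [ 0.258  0.047 -1.007  1.345 -0.261 -2.012]
```

>>> carry_out(targets=[[[0, 0, 0.8, 0, 0, 0, -1], [0, 0, 0.8, 0, 0, 0, -1]]])

```text
t: 29.48
eef_pos: [0.5124, 0.0385, 0.3156]
ee_rot: [-2.662, 0.206, -2.221]
force: [-7.3, -2.7, 2.9]
width: 0.0188
```

```bash
python3 rd.py
```

```text
[  29.475 -116.744   -0.175   -0.183    1.295   -0.886   -2.236] F [ 5.8  1.8 -5.7] w 0.0188 q [ 0.258  0.047 -1.007  1.345 -0.262 -2.236]
```

>>> carry_out(targets=[[[0, 0, 0.8, 0, 0, 0, -1], [0, 0, 0.8, 0, 0, 0, -1]]])

```text
t: 29.72
eef_pos: [0.5124, 0.0385, 0.3156]
ee_rot: [-2.714, 0.304, -2.428]
force: [-8.3, -1.8, 4.0]
width: 0.0181
```

```bash
python3 rd.py
```

```text
[  29.725 -129.551   -0.258   -0.288    1.297   -0.887   -2.459] F [ 5.9  1.2 -7.1] w 0.0181 q [ 0.258  0.047 -1.007  1.345 -0.262 -2.459]
```

>>> carry_out(targets=[[[0, 0, 0.8, 0, 0, 0, -1], [0, 0, 0.8, 0, 0, 0, -1]]])

```text
t: 29.98
eef_pos: [0.5123, 0.0385, 0.3155]
ee_rot: [-2.789, 0.389, -2.648]
force: [-8.0, -2.1, 3.7]
width: 0.0182
```

```bash
python3 rd.py
```

```text
[  29.975 -142.371   -0.262   -0.279    1.269   -0.888   -2.682] F [ 6.  -0.4 -6.8] w 0.0182 q [ 0.258  0.047 -1.007  1.345 -0.262 -2.682]
```

>>> carry_out(targets=[[[0, 0, -0.5, 0, 0, 0, -1], [0, 0, -0.8, 0, 0, 0, -1], [0, 0, -0.8, 0, 0, 0, -1]]])

```text
t: 30.35
eef_pos: [0.5124, 0.0385, 0.3156]
ee_rot: [-2.694, 0.272, -2.356]
force: [-8.5, -0.6, 2.8]
width: 0.0181
```

```bash
python3 rd.py; python3 fit.py
```

```text
[  30.35  -125.164    0.328    0.255   -1.129    0.887   -2.383] F [ 5.4  3.2 -6.4] w 0.0181 q [ 0.258  0.047 -1.007  1.345 -0.262 -2.383]
Mz 0 A 0.147 phi -55.9 theta_bottom -124.1 c [ 0.28  -0.036] rms 0.074
Mz 1 A 0.133 phi -50.4 theta_bottom -129.6 c [ 0.279 -0.035  0.083 -0.021] rms 0.04
Mn 0 A 0.135 phi -49.5 theta_bottom -130.5 c [ 0.243 -0.043] rms 0.039
Mn 1 A 0.128 phi -47.1 theta_bottom -132.9 c [ 0.242 -0.042  0.026  0.002] rms 0.034
eff 0 A 0.142 phi -54.9 theta_bottom -125.1 c [-1.192  0.001] rms 0.072
eff 1 A 0.131 phi -49.2 theta_bottom -130.8 c [-1.192  0.002  0.088 -0.033] rms 0.024
```

>>> carry_out(targets=[[[0, 0, -0.8, 0, 0, 0, -1], [0, 0, -0.8, 0, 0, 0, -1]]])

```text
t: 30.6
eef_pos: [0.5124, 0.0384, 0.3156]
ee_rot: [-2.649, 0.17, -2.152]
force: [-7.1, 1.2, 2.3]
width: 0.0187
```

```bash
python3 rd.py
```

```text
[  30.6   -112.368    0.4      0.283   -1.064    0.886   -2.159] F [ 2.4  4.5 -5.6] w 0.0187 q [ 0.258  0.047 -1.007  1.345 -0.262 -2.159]
```

>>> carry_out(targets=[[[0, 0, -0.8, 0, 0, 0, -1], [0, 0, -0.8, 0, 0, 0, -1]]])

```text
t: 30.85
eef_pos: [0.5125, 0.0385, 0.3157]
ee_rot: [-2.626, 0.062, -1.955]
force: [-1.2, 0.8, -3.0]
width: 0.0189
```

```bash
python3 rd.py
```

```text
[ 30.85  -99.59    0.403   0.335  -1.099   0.889  -1.936] F [-0.1  2.7  1.9] w 0.0189 q [ 0.258  0.047 -1.007  1.345 -0.262 -1.936]
```

>>> carry_out(targets=[[[0, 0, -0.8, 0, 0, 0, -1], [0, 0, -0.8, 0, 0, 0, -1]]])

```text
t: 31.1
eef_pos: [0.5125, 0.0385, 0.3157]
ee_rot: [-2.624, -0.049, -1.761]
force: [-5.6, -0.4, 1.0]
width: 0.019
```

```bash
python3 rd.py
```

```text
[ 31.1   -86.848   0.377   0.296  -1.045   0.889  -1.712] F [ 1.5  4.2 -3.5] w 0.019 q [ 0.258  0.047 -1.007  1.345 -0.262 -1.712]
```

>>> carry_out(targets=[[[0, 0, -0.8, 0, 0, 0, -1], [0, 0, -0.8, 0, 0, 0, -1]]])

```text
t: 31.35
eef_pos: [0.5125, 0.0385, 0.3157]
ee_rot: [-2.645, -0.157, -1.565]
force: [-5.9, -1.3, 1.7]
width: 0.019
```

```bash
python3 rd.py
```

```text
[ 31.35  -74.11    0.35    0.295  -1.054   0.889  -1.489] F [ 1.5  4.5 -4.1] w 0.019 q [ 0.258  0.047 -1.006  1.345 -0.262 -1.489]
```

>>> carry_out(targets=[[[0, 0, -0.8, 0, 0, 0, -1], [0, 0, -0.8, 0, 0, 0, -1]]])

```text
t: 31.6
eef_pos: [0.5125, 0.0386, 0.3157]
ee_rot: [-2.687, -0.26, -1.362]
force: [-4.9, -1.6, 0.7]
width: 0.0186
```

```bash
python3 rd.py; python3 fit.py
```

```text
[ 31.6   -61.371   0.347   0.323  -1.069   0.887  -1.266] F [ 0.7  4.4 -2.7] w 0.0186 q [ 0.258  0.047 -1.007  1.345 -0.261 -1.266]
Mz 0 A 0.149 phi -51.4 theta_bottom -128.6 c [ 0.286 -0.029] rms 0.073
Mz 1 A 0.139 phi -48.4 theta_bottom -131.6 c [ 0.284 -0.031  0.083 -0.026] rms 0.039
Mn 0 A 0.135 phi -47.6 theta_bottom -132.4 c [ 0.245 -0.04 ] rms 0.038
Mn 1 A 0.131 phi -45.6 theta_bottom -134.4 c [ 0.245 -0.039  0.027 -0.001] rms 0.033
eff 0 A 0.145 phi -51.3 theta_bottom -128.7 c [-1.187  0.007] rms 0.069
eff 1 A 0.137 phi -49.3 theta_bottom -130.7 c [-1.189  0.003  0.083 -0.036] rms 0.025
```

>>> carry_out(targets=[[[0, 0, 0.4, 0, 0, 0, -1], [0, 0, 0.8, 0, 0, 0, -1], [0, 0, 0.8, 0, 0, 0, -1], [0, 0, 0.8, 0, 0, 0, -1], [0, 0, 0.8, 0, 0, 0, -1], [0, 0, 0.8, 0, 0, 0, -1], [0, 0, 0.8, 0, 0, 0, -1], [0, 0, 0.8, 0, 0, 0, -1], [0, 0, 0.8, 0, 0, 0, -1], [0, 0, 0.8, 0, 0, 0, -1], [0, 0, 0.6, 0, 0, 0, -1], [0, 0, 0.3, 0, 0, 0, -1], [0, 0, 0, 0, 0, 0, -1], [0, 0, 0, 0, 0, 0, -1]]])

```text
t: 33.35
eef_pos: [0.5125, 0.0385, 0.3157]
ee_rot: [-2.713, 0.303, -2.425]
force: [-6.3, -1.3, 2.2]
width: 0.018
```

```bash
python3 rd.py
python3 - <<'E'
from station import arm
import cv2
for c in ["side","top"]:
    p,d=arm.grab_frame(c); cv2.imwrite(f"pics/{c}9.png",cv2.resize(p[110:230,260:380][:,:,::-1],None,fx=4.8,fy=4.8,interpolation=cv2.INTER_CUBIC))
print([(r['point'],r['conf']) for c in ["side","top"] for r in arm.landmark_of(c,"mark")])
E
```

```text
[ 3.33500e+01 -1.29361e+02  2.30000e-02 -5.00000e-03  3.20000e-02
  1.00000e-03 -2.45600e+00] F [ 4.7  1.3 -4.7] w 0.018 q [ 0.258  0.047 -1.007  1.345 -0.261 -2.456]
[([180.8, 307.0], 0.79), ([125.8, 306.9], 0.42)]
```

View pics/side9.png

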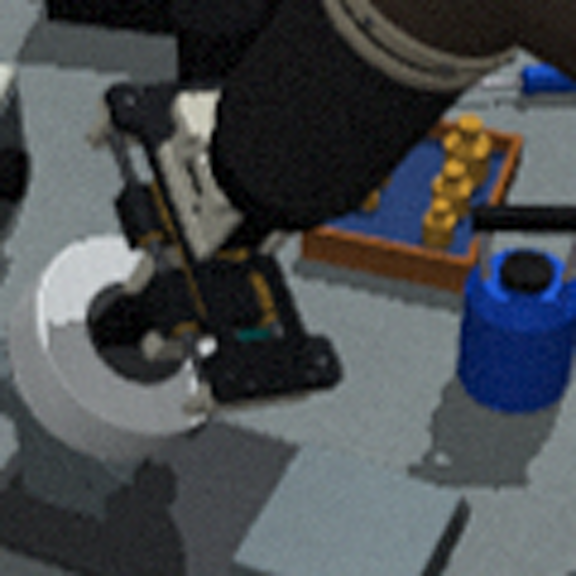

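View pics/top9.png

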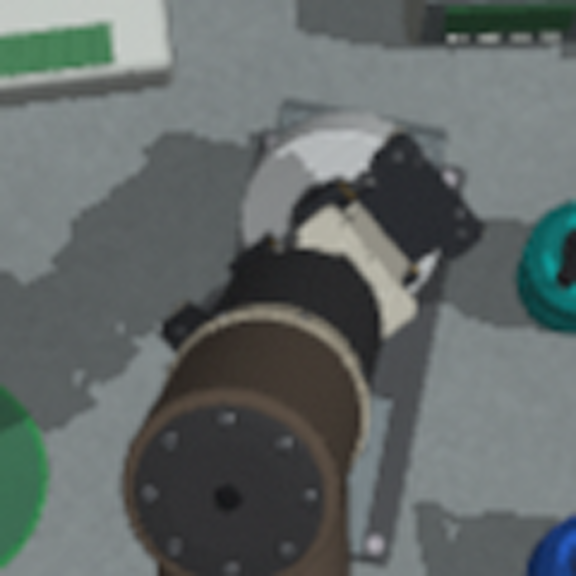

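>>> carry_out(targets=[[[0, 0, 0.2, 0, 0, 0, -1], [0, 0, 0.15, 0, 0, 0, -1], [0, 0, 0, 0, 0, 0, -1], [0, 0, 0, 0, 0, 0, -1], [0, 0, 0, 0, 0, 0, -1], [0, 0, 0, 0, 0, 0, -1]]])

```text
t: 34.3
eef_pos: [0.5126, 0.0386, 0.3157]
ee_rot: [-2.728, 0.323, -2.471]
force: [-5.4, -1.8, 1.5]
width: 0.018
```

```bash
python3 rd.py
python3 - <<'E'
from station import arm
import cv2
for c in ["side","top"]:
    p,d=arm.grab_frame(c); cv2.imwrite(f"pics/{c}10.png",p[:,:,::-1])
print(arm.get_state()["qd"].round(4))
E
```

```text
[ 3.43000e+01 -1.32147e+02 -1.45000e-01 -1.64000e-01 -1.07000e-01
 -1.00000e-03 -2.50400e+00] F [ 4.6  0.6 -3.6] w 0.018 q [ 0.258  0.047 -1.006  1.345 -0.261 -2.504]
[ 0.0007  0.0005  0.0005 -0.      0.0004 -0.0001]
```

View pics/side10.png

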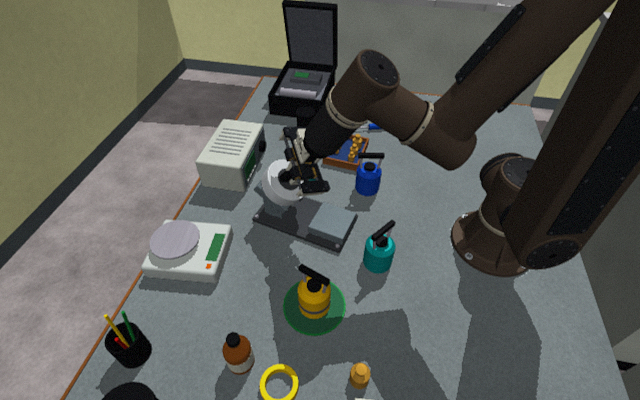

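View pics/top10.png

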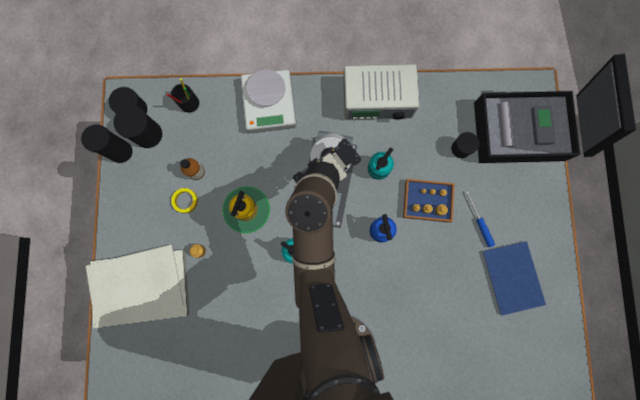

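```bash
python3 - <<'E'
from station import arm
print(arm.job_done()); s=arm.get_state(); print(s["t"],s["width"],s["force"].round(1))
E
```

```text
the job is handed in; nothing more can be done
None
the job is handed in; nothing more can be done
```

I handed the job in at about 34 s, with the gripper still holding the knob and the rotor still. The canister is on the mat, and the heavy side should be at the bottom to within about 4°.

- **Canister:** I lifted the yellow canister by its handle off the ledge and set it down with light contact force, about 4 N. The last pictures show it upright and wholly on the green mat. The look-alikes and the other things I could see are where they were.
- **Finding the heavy side:** I turned the rotor from about −29° to +168°, back to −142°, and up again to −61°, reading the torque while it moved.
    - The moment about the tool's axis, the moment about the rotor's axis and the last joint's torque, each fitted with a double-angle term, put the heavy side at the bottom with the mark at −131.6°, −134.4° and −130.7°.
    - Without that term the fits gave −128.6° to −132.4°. Earlier fits on only part of the sweep disagreed widely, from −71° to −148°.
    - The final fits gave a slug torque of 0.13–0.15 N m, in the stated range. Drag came out at 0.25–0.28 N m, above the stated 0.21.
- **Final state:** the tool's angle read −132.1°, joint speeds were near zero, and the grip measured 18.0 mm on the 18 mm bar.

- **Tilted grip:** the arm could not line up exactly with the rotor's axis because joint 3 reached its limit. I held the knob tilted by about 5.5°, which probably caused the double-angle term and some of the extra drag.
- **Mark not seen:** the gripper hid the red mark at the end, so the final angle comes from the tool's pose and the firm grip. A little twist was left in the grip (−0.15 N m, below the drag), so the rotor may sit about a degree off that reading.

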